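# Hang the bangle gauges nested on the bench hook

### The job

Take the bangle gauges from the wooden rack and hang them on the hook in order: the large blue one first, then the medium red, then the small yellow, each sliding back along the bar until it nests fully on what is behind it (the first on the black bumper, the next on the hub of the gauge before). Press each one home by hand so that the bumper visibly gives, by a couple of millimetres, before hanging the next, but gently, never with more than 25 N. Leave all three hanging at rest, nested together, and do not drop a gauge or disturb the other things on the bench.

Things in the scene. Friction and masses are not known exactly. Their poses are not given: they have to be found in the camera images.
- gauge_large: Large bangle gauge, 130 g +-20 %: upright blue plate 96 wide (y), 96 high, 10 thick (x) with a 80 round opening; above it a head 40 wide, 72 high, 10 thick. Origin on the eye axis at the rear face; z up, x to the rear (front face x = -10), y across. Head z = -30 to +42, plate foot at z = -126. Starts upright in one of the rack slots.
- large_grip (a point): Middle of the top of the same gauge's head, its (-5, 0, 28): the solid part to grip across y, 40 wide, z = +14 to +42, x = -10 to 0. Below it the sides stay 40 wide to z = -30.
- large_nose (a point): Hub nose, its (-23, 0, 0). Aluminium hub 22 wide, z = -22 to +12, stands 13 out of the front; the eye runs through it along x: 14 wide, floor z = -18, vee roof that rests on the bar with the bar axis at y = z = 0. Rear socket round the eye, 5 deep, 25 x 37, takes the hub nose (or bumper) behind, 1.5 play; nested, origins are 18 apart.
- gauge_medium: Medium bangle gauge, 110 g +-20 %: upright red plate 84 wide (y), 84 high, 10 thick (x) with a 66 round opening; above it a head 40 wide, 72 high, 10 thick. Origin on the eye axis at the rear face; z up, x to the rear (front face x = -10), y across. Head z = -30 to +42, plate foot at z = -114. Starts upright in one of the rack slots.
- medium_grip (a point): Middle of the top of the same gauge's head, its (-5, 0, 28): the solid part to grip across y, 40 wide, z = +14 to +42, x = -10 to 0. Below it the sides stay 40 wide to z = -30.
- medium_nose (a point): Hub nose, its (-23, 0, 0). Aluminium hub 22 wide, z = -22 to +12, stands 13 out of the front; the eye runs through it along x: 14 wide, floor z = -18, vee roof that rests on the bar with the bar axis at y = z = 0. Rear socket round the eye, 5 deep, 25 x 37, takes the hub nose (or bumper) behind, 1.5 play; nested, origins are 18 apart.
- gauge_small: Small bangle gauge, 90 g +-20 %: upright yellow plate 72 wide (y), 72 high, 10 thick (x) with a 52 round opening; above it a head 40 wide, 72 high, 10 thick. Origin on the eye axis at the rear face; z up, x to the rear (front face x = -10), y across. Head z = -30 to +42, plate foot at z = -102. Starts upright in one of the rack slots.
- small_grip (a point): Middle of the top of the same gauge's head, its (-5, 0, 28): the solid part to grip across y, 40 wide, z = +14 to +42, x = -10 to 0. Below it the sides stay 40 wide to z = -30.
- small_nose (a point): Hub nose, its (-23, 0, 0). Aluminium hub 22 wide, z = -22 to +12, stands 13 out of the front; the eye runs through it along x: 14 wide, floor z = -18, vee roof that rests on the bar with the bar axis at y = z = 0. Rear socket round the eye, 5 deep, 25 x 37, takes the hub nose (or bumper) behind, 1.5 play; nested, origins are 18 apart.
- rack: Wooden rack fixed to the bench, 170 (x) x 130 (y), 46 high; origin at the centre of its underside. Three slots along its y, 50 apart in x, 13 wide, floor at z = 12, walls up to z = 46. Which gauge stands in which slot varies; gauges face along the rack's x (same yaw).
- hook: Hook stand fixed to the bench; origin on the bench at the front of its post, z up. A level round steel bar, 10 across, runs from the post to -x, axis at z = 180, y = 0, and turns up at its tip. At its root a clamped brass collar carries a black bumper block (22 wide, z = 158 to 192) that faces -x; its face lies anywhere from x = -45 to -69, unmeasured. The collar does not slip.
- hook_tip (a point): Point on the bar axis under the upturned tip, at hook x = -154, z = 180. The upturn spans x = -159 to -149 and its top is 13 above the bar axis: carry an eye 10 to 11 mm high over it (2 to 3 mm clear), and only when the hub nose is past it let it down onto the bar.
- bumper (a joint): How far the bumper is pressed in along the bar, m: 0 at rest, 0.006 at its stop. It yields 1 mm per 3.5 N and springs back slowly; the reading is noisy.
- hammer: A small wooden-handled hammer lying on the bench, left. Leave alone. Origin at its underside.
- screwdriver: A screwdriver lying on the bench beyond the rack. Leave alone. Origin at its underside.
- bench_block: Square steel bench block 65 x 65 x 20. Leave alone. Origin at its underside.
- ring_dish: White ceramic bowl 90 across, 25 high. Leave alone. Origin at its underside.
- flux_jar: Amber glass jar 52 across, 70 high. Leave alone. Origin at its underside.
- caliper: Flat steel caliper 220 long, 8 thick. Leave alone. Origin at its underside.
- mandrel_weight: Upright brass cylinder 44 across, 50 high. Leave alone. Origin at its underside.
Things that resemble listed ones, but are neither listed nor needed, are in the scene too. Several things have the shape of the gauge_large; the one meant has the colours described above. Several things have the shape of the gauge_medium; the one meant has the colours described above.

How it is judged (in metres and radians):
On the way, in this order (a step that is already met when the one before it is completed fails the run):
1. the large gauge hangs on the bar and is pressed home: the bumper is pressed in by more than 1.2 mm (x of gauge_large in the frame of hook between -0.072 and -0.033 m and y of gauge_large in the frame of hook between -0.003 and 0.003 m and z of gauge_large in the frame of hook between 0.177 and 0.183 m and angle between the x axis of gauge_large and the x axis of hook, either way round below 0.1 rad and value of joint bumper above 0.0012 m), for 0.15 s.
2. the medium gauge is nested on the large one on the bar and pressed home: the bumper is again in by more than 1.2 mm (all of step 1 and x of gauge_medium in the frame of gauge_large between -0.0205 and -0.0155 m and y of gauge_medium in the frame of gauge_large between -0.003 and 0.003 m and z of gauge_medium in the frame of gauge_large between -0.003 and 0.003 m and angle between the x axis of gauge_medium and the x axis of gauge_large, either way round below 0.1 rad), for 0.15 s.
3. the small gauge is nested on the medium one and pressed home: the bumper is again in by more than 1.2 mm (all of step 2 and x of gauge_small in the frame of gauge_medium between -0.0205 and -0.0155 m and y of gauge_small in the frame of gauge_medium between -0.003 and 0.003 m and z of gauge_small in the frame of gauge_medium between -0.003 and 0.003 m and angle between the x axis of gauge_small and the x axis of gauge_medium, either way round below 0.1 rad), for 0.15 s.
At the end, for the whole second after the job is handed in: All three gauges hang on the bar, released and at rest: large nearest the post, eye within 3 mm of the bar axis; medium in front of large and small in front of medium, each 18 +- 2.5 mm before the last, within 3 mm sideways and in height, square within 0.1 rad (x of gauge_large in the frame of hook between -0.072 and -0.033 m and y of gauge_large in the frame of hook between -0.003 and 0.003 m and z of gauge_large in the frame of hook between 0.177 and 0.183 m and angle between the x axis of gauge_large and the x axis of hook, either way round below 0.1 rad and x of gauge_medium in the frame of gauge_large between -0.0205 and -0.0155 m and y of gauge_medium in the frame of gauge_large between -0.003 and 0.003 m and z of gauge_medium in the frame of gauge_large between -0.003 and 0.003 m and angle between the x axis of gauge_medium and the x axis of gauge_large, either way round below 0.1 rad and x of gauge_small in the frame of gauge_medium between -0.0205 and -0.0155 m and y of gauge_small in the frame of gauge_medium between -0.003 and 0.003 m and z of gauge_small in the frame of gauge_medium between -0.003 and 0.003 m and angle between the x axis of gauge_small and the x axis of gauge_medium, either way round below 0.1 rad and linear speed of each of gauge_large, gauge_medium, gauge_small below 0.02 m/s); the robot touches nothing.
It fails at once if a gauge presses with more than 25 N on the hook stand or on another gauge (contact force between any of gauge_large, gauge_medium, gauge_small and hook above 25 N or contact force between gauge_medium and gauge_large above 25 N or contact force between gauge_small and gauge_medium above 25 N).
It fails at once if a gauge is dropped on the bench or tipped over (height (world z) of any of gauge_large, gauge_medium, gauge_small below 0.09 m or angle between any of gauge_large, gauge_medium, gauge_small's own z axis and vertical above 0.7 rad).
It fails at once if one of the other things on the bench is moved by more than 20 mm (distance of any of hammer, screwdriver, bench_block, ring_dish, flux_jar, caliper, mandrel_weight from where it was at the start of the episode above 0.02 m).
It also fails if it takes over 72 s, if anything falls off the work surface, if the arm or the gripper's body presses on something with over 40 N, if the wrist force passes 120 N, or if a joint passes its speed limit or range.

### The arm

A 7-joint arm with a two-finger parallel gripper is mounted at the origin on the work surface. World frame = base frame: x ahead of the robot, y to its left, z up, the work surface at z = 0. Lengths are in mm, angles in rad, forces in N, time in s.
With the tool pointing down it reaches from about 350 to 900 mm from the base axis. Payload 8.1 kg.
Tool frame: the origin (TCP) lies on the centre line of the jaws, within the pads' length; the fingertips stand 22 mm ahead of it and the grasp point (between the pads) lies 3 mm ahead of it (ctrl.tips_ahead is the distance from the TCP to the fingertips, in mm); z points along the fingers, y is the line along which they close (so a half turn about z gives the same grasp; the last joint's range is limited). The gripper opens to 85 mm and grips with 20 to 120 N. Pads are 22 mm wide; open, the fingers measure 114 mm over their backs; the gripper's body (76 mm by 85 mm) begins 54 mm behind the grasp point. The pads swing forward as they close: fully open they stand 13 mm farther back than shut.
Start: joints at [1.035, 0.434, 0.025, 1.573, -0.012, 1.134, -0.075], TCP at [262.113, -567.395, 253.323] pointing down, gripper open.
Joint ranges: [-2.62, 2.62], [-0.44, 2.09], [-1.27, 1.32], [0.08, 2.57], [-1.32, 4.46], [0.12, 2], [-2.74, 2.74]. Speed limits (rad/s): [2.22, 2.22, 3.01, 3.01, 3.14, 3.14, 3.14].

### API

Orientations are given as a rotation vector (axis times angle).
In Python, from bench import ctrl gives the robot as it stands.
- The arm moves only by the tool apply_moves, never from a script. Its argument "series" is a list of rows, each a list of 6 numbers: the shift along the tool's x, y, z in m, then the turn, a rotation vector about the tool's x, y, z in degrees. A call has 1 to 20 rows; each row is the pose to reach, as a shift and turn from the pose commanded when the call began, along the tool's axes at that moment; what a row does not reach only later rows make up. A row lasts 1/12 s, in which the tool goes at most 41.7 mm and 7.16 degrees, less where a joint would pass 70% of its speed; a pose out of reach is approached as far as the arm can. A call with a gripper value outside its range is refused whole. "gripper" is the finger opening in m, from 0 to 0.0854, set as the call begins (left out, the last holds). The fingers move at their own pace and stop on an object; the grip force is fixed at half the most. Time passes only in rows, so rows that repeat a pose let the fingers close. It gives the time, the measured TCP pose, the force, the opening and the grip force at its end, in the units of the state.
- ctrl.state(): the state, without advancing time (a new reading comes with each control period).
- ctrl.grab_frame(name): name is "side" or "top"; returns a dict with "pixels" (400x640x3 uint8, blue, green, red), "intrinsics" (3x3 intrinsics, pixels), "k1" (the pictures are not rectified: a ray, as slopes to the right and down, at radius r is drawn at 1 + k1 r^2 times it, then the intrinsics apply), "pose" (4x4, takes a point from camera to world coordinates). Camera axes: x right, y down, z forward; pixel columns grow to the right and rows downward; lengths in mm; the calibration is good to about 2 mm. A picture is of the moment at which its call begins. There is no depth.
- ctrl.finish_job(): hands the job in; it is judged then, once.
The state is a dict: "time": time; "joints": joint angles; "qd": joint speeds; "joint_efforts": joint torques, N m; "ee_pos": TCP position; "orientation": TCP orientation; "wrist_force": force on the tool from outside, world axes, zero at the start; "ft_torque": the same for the moment, N m; "width": finger opening in mm; "finger_force": force on a finger pad.
Only numpy, scipy, OpenCV 4.12 (cv2) and the standard library are available. Lean on these libraries where they do the work, as an engineer would, in place of code of your own. Each camera call takes 0.05 s, during which the arm holds its last target. There are 200 camera calls.

## Working session

There is one attempt and no reset: what is moved stays moved. The work goes in short steps, Python scripts to look and compute and a tool call to move; the robot and the scene stay as the last step left them, time stands still between calls to the robot, and variables do not carry over. Pictures are saved under pics/ and viewed, at most 10 in all, crops included, and the job is handed in when it is done.

Besides the shell and the picture viewer there is one more tool, called after ">>>" in YAML: its name, and indented under it one key for each argument. apply_moves: Moves the arm, as the interface text tells. Its arguments: {"type":"object","properties":{"series":{"type":"array"},"gripper":{"type":"number"}},"required":["series"]}

```bash
ls; mkdir -p pics; python3 - <<'E'
from bench import ctrl
import cv2
print(ctrl.state())
for n in("side","top"):
    f=ctrl.grab_frame(n); cv2.imwrite(f"pics/{n}0.png",f["pixels"]); print(n,f["intrinsics"],f["k1"],f["pose"])
E
```

```text
pics
{'time': 0.0, 'joints': array([ 1.03541121,  0.43523349,  0.02498512,  1.57409872, -0.01163191,
        1.13398902, -0.07508637]), 'qd': array([-0.00052604,  0.00022988,  0.00104251,  0.00054183,  0.00217285,
       -0.00274588, -0.00162422]), 'joint_efforts': array([ 3.39820199e-04, -6.70484161e+01,  1.02561738e+00, -3.16212809e+01,
        1.57044787e-02,  1.24188093e-02, -3.95603657e-07]), 'ee_pos': array([ 261.88270578, -566.97090753,  252.51891311]), 'orientation': array([-3.06687197e+00, -6.74074852e-01,  7.16437971e-04]), 'wrist_force': array([-0.02636759, -0.1996261 , -0.14643213]), 'ft_torque': array([-0.00318068, -0.00427244,  0.05535932]), 'finger_force': 0.0, 'width': 85.37794290219347}
side [[375.99477427   0.         324.54871147]
 [  0.         375.99477427 205.87532909]
 [  0.           0.           1.        ]] -0.0018211471335736937 [[ 9.99426996e-01 -2.75834349e-02  1.96171866e-02  5.19831116e+02]
 [-3.22958060e-02 -6.03619045e-01  7.96618497e-01 -1.00790163e+03]
 [-1.01321670e-02 -7.96795584e-01 -6.04163998e-01  8.81649553e+02]
 [ 0.00000000e+00  0.00000000e+00  0.00000000e+00  1.00000000e+00]]
top [[433.39641533   0.         322.50030356]
 [  0.         433.39641533 206.33607834]
 [  0.           0.           1.        ]] -0.11611996118716159 [[-2.94087481e-02 -9.83129483e-01  1.80531284e-01  2.51706777e+02]
 [-9.99554782e-01  2.98347337e-02 -3.55885067e-04 -3.52105550e+01]
 [-5.03622170e-03 -1.80461375e-01 -9.83569178e-01  1.61427562e+03]
 [ 0.00000000e+00  0.00000000e+00  0.00000000e+00  1.00000000e+00]]
```

View pics/side0.png

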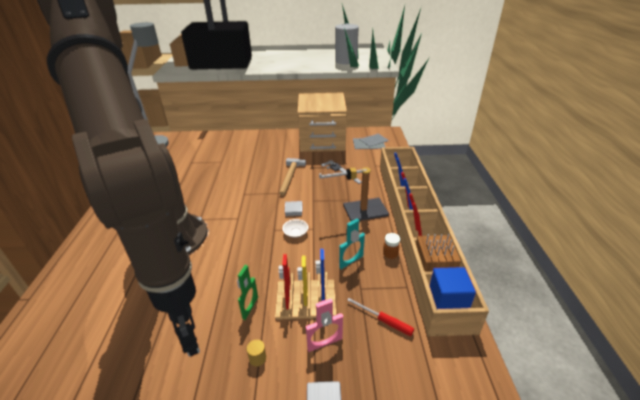

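View pics/top0.png

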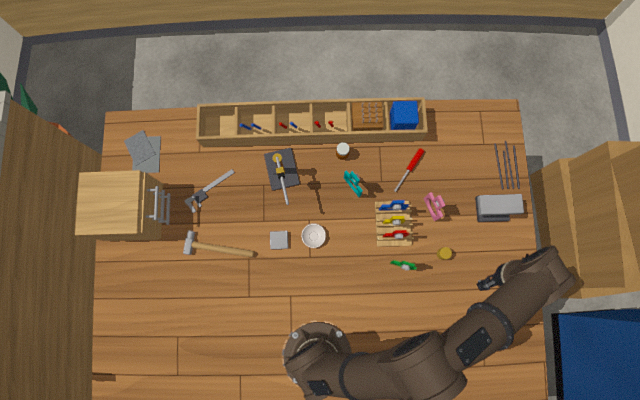

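The side view shows the rack at (305,290), with noses pointing left (-x): red (286,270), yellow (304,270) and blue (322,265). Loose look-alikes stand at green (248,292), pink (325,325) and teal (352,243), and the hook is at (365,190). The top view shows rack gauges blue (393,206), yellow (396,221) and red (398,236), and the hook bar from (278,160) to (287,203).

```bash
cat > h.py <<'E'
import numpy as np, cv2
from bench import ctrl
class Cam:
    def __init__(s,n):
        f=ctrl.grab_frame(n); s.im=f["pixels"]; s.K=np.array(f["intrinsics"]); s.k=f["k1"]; s.T=np.array(f["pose"])
    def ray(s,uv):
        D=np.array([s.k,0,0,0,0.])
        n=cv2.undistortPoints(np.array([[uv]],float),s.K,D)[0,0]
        return s.T[:3,3],s.T[:3,:3]@np.r_[n,1]
    def plane(s,uv,z):
        o,d=s.ray(uv); return o+d*(z-o[2])/d[2]
    def proj(s,p):
        q=np.linalg.inv(s.T)@np.r_[p,1]
        return cv2.projectPoints(q[None,:3],np.zeros(3),np.zeros(3),s.K,np.array([s.k,0,0,0,0.]))[0][0,0]
def tri(rays):
    A=np.zeros((3,3));b=np.zeros(3)
    for o,d in rays:
        d=d/np.linalg.norm(d);P=np.eye(3)-np.outer(d,d);A+=P;b+=P@o
    x=np.linalg.solve(A,b)
    return x,[np.linalg.norm(np.cross(x-o,d/np.linalg.norm(d))) for o,d in rays]
E
python3 - <<'E'
from h import *
for n,(c,r,w,hh) in {"side":(240,155,160,120),"top":(265,145,160,120)}.items():
    im=Cam(n).im
    cv2.imwrite(f"pics/{n}1.png",cv2.resize(im[r:r+hh,c:c+w],None,fx=5,fy=5,interpolation=cv2.INTER_CUBIC))
E
```

```text
(no output)
```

View pics/side1.png

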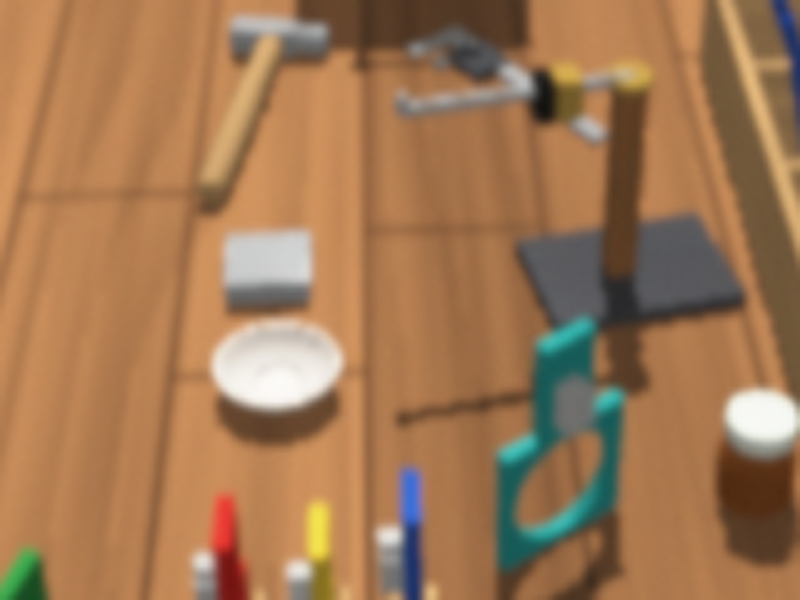

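View pics/top1.png

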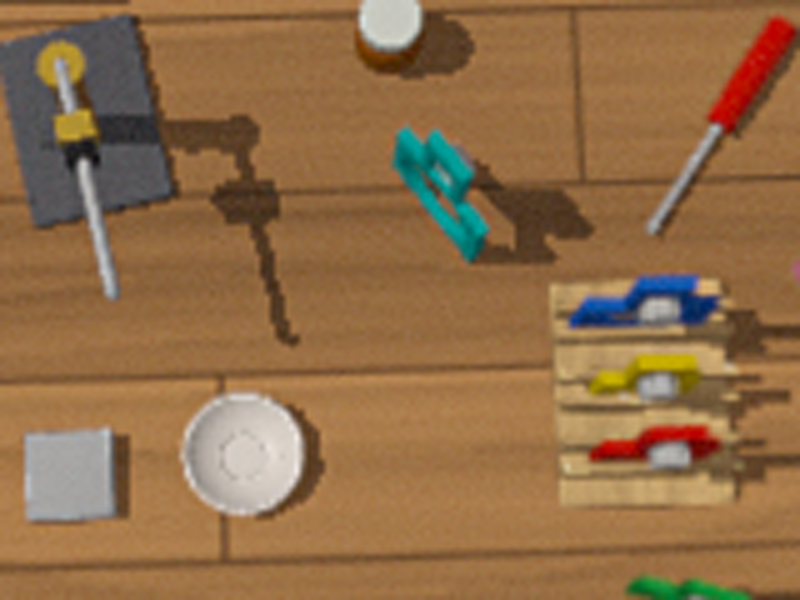

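Candidates for blue/large are rack blue (393,206), teal (353,183), green (403,265) and pink (433,205) in the top view. For red/medium they are rack red (398,236) and the same loose ones. The crops confirm the rack's blue, red and yellow. Hook bar: post top (277,157), black bumper (281,175), tip (287,203). Next I measure.

```bash
python3 - <<'E'
from h import *
np.set_printoptions(precision=1,suppress=True)
t=Cam("top"); s=Cam("side")
# bar in both views: weighted by blue channel excess
def bar(c,win,axis):
    c0,r0,c1,r1=win; im=c.im.astype(float)[r0:r1,c0:c1]; w=im[...,0].copy()
    out=[]
    n=w.shape[axis]
    for i in range(n):
        l=w[i] if axis==0 else w[:,i]
        b=np.clip(l-np.median(l)-12,0,None)
        if b.sum()>0:
            x=(b*np.arange(len(b))).sum()/b.sum()
            out.append((c0+x,r0+i) if axis==0 else (c0+i,r0+x))
    return out
for nm,c,win,ax in(("top",t,(276,180,295,204),0),("side",s,(321,168,345,182),1)):
    pts=bar(c,win,ax); P=np.array([c.plane(p,180) for p in pts])
    v=cv2.fitLine(P[:,:2].astype(np.float32),cv2.DIST_HUBER,0,.01,.01).ravel()
    print(nm,P[0],P[-1],"yaw",np.degrees(np.arctan(v[1]/v[0])),"pt",v[2:])
    print(np.array(pts)[::4].ravel())
print("tip top z193", t.plane((286.7,203),193), s.plane((320.5,175.3),193))
print("post top tri",tri([t.ray((277.2,157.6)),s.ray((366.5,170.3))]))
print("bumper blk",t.plane((281.3,178),192))
# gauges
for nm,lo,hi,zt in(("blue",(100,120,60),(130,255,255),180),("yellow",(22,150,100),(35,255,255),156),("red",(0,170,90),(6,255,255),168)):
    m=cv2.inRange(cv2.cvtColor(t.im,cv2.COLOR_BGR2HSV),lo,hi)[195:246,376:412]
    ys,xs=np.nonzero(m)
    print(nm); top=[]
    for c in range(36):
        q=np.nonzero(m[:,c])[0]
        if len(q): top.append((c+376,q[0]+195,q[-1]+195))
    print(top)
    ms=cv2.inRange(cv2.cvtColor(s.im,cv2.COLOR_BGR2HSV),lo,hi)[245:320,275:335]
    q=np.nonzero(ms.any(1))[0]; print("side",[(r+245,np.nonzero(ms[r])[0][[0,-1]]+275) for r in q[:8]])
E
```

```text
top [610.4 101.2 180. ] [530.1  84.5 180. ] yaw 12.041136 pt [570.1  92.8]
[281.5 180.  282.4 184.  282.5 188.  284.3 192.  285.2 196.  286.1 200. ]
side [536.   94.3 180. ] [617.5 116.5 180. ] yaw 15.967074 pt [566.9  97.5]
[321.  175.1 325.  175.2 329.  174.6 333.  174.  337.  173.6 341.  169.9]
tip top z193 [527.5  83.6 193. ] [534.   72.5 193. ]
post top tri (array([693.6, 115.5, 180.4]), [np.float64(3.139408326564952), np.float64(3.1394083265648325)])
bumper blk [614.4 100.8 192. ]
blue
[(379, np.int64(208), np.int64(209)), (380, np.int64(207), np.int64(209)), (381, np.int64(206), np.int64(209)), (382, np.int64(205), np.int64(209)), (383, np.int64(205), np.int64(209)), (384, np.int64(205), np.int64(209)), (385, np.int64(205), np.int64(209)), (386, np.int64(205), np.int64(209)), (387, np.int64(205), np.int64(209)), (388, np.int64(205), np.int64(209)), (389, np.int64(205), np.int64(209)), (390, np.int64(204), np.int64(209)), (391, np.int64(203), np.int64(209)), (392, np.int64(202), np.int64(205)), (393, np.int64(201), np.int64(204)), (394, np.int64(201), np.int64(203)), (395, np.i
[... 2441 characters left out ...]
(398, np.int64(230), np.int64(232)), (399, np.int64(230), np.int64(232)), (400, np.int64(230), np.int64(232)), (401, np.int64(230), np.int64(232)), (402, np.int64(230), np.int64(232)), (403, np.int64(230), np.int64(234)), (404, np.int64(230), np.int64(236)), (405, np.int64(230), np.int64(235)), (406, np.int64(232), np.int64(235)), (407, np.int64(232), np.int64(234)), (408, np.int64(233), np.int64(234))]
side [(np.int64(254), array([284, 285])), (np.int64(255), array([283, 286])), (np.int64(256), array([283, 286])), (np.int64(257), array([283, 286])), (np.int64(258), array([283, 286])), (np.int64(259), array([283, 286])), (np.int64(260), array([283, 286])), (np.int64(261), array([283, 286]))]
```

```bash
python3 - <<'E'
from h import *
np.set_printoptions(precision=1,suppress=True)
t=Cam("top"); s=Cam("side")
def cen(l,o):
    l=l.astype(float); b=np.clip(l-np.percentile(l,30)-10,0,None); return o+(b*np.arange(len(l))).sum()/b.sum()
pt=np.array([(cen(t.im[r,int(281.5+(r-180)*.235)-5:int(281.5+(r-180)*.235)+7,0],int(281.5+(r-180)*.235)-5),r) for r in range(181,203)])
ps=np.array([(c,cen(s.im[169:182,c,0],169)) for c in range(323,338)])
for n,c,p in(("top",t,pt),("side",s,ps)):
    P=np.array([c.plane(q,180) for q in p]); k=np.polyfit(P[:,0],P[:,1],1); print(n,"yaw",np.degrees(np.arctan(k[0])),"y@570",np.polyval(k,570),"res",(P[:,1]-np.polyval(k,P[:,0])))
print(s.im[168:183,321:338:5,0].T); print(t.im[192,275:295,0],t.im[200:208,286,0],t.im[200:208,287,0])
print("side bumper face row cols", s.im[172,340:362].tolist())
print("top along bar", [(r,t.im[r,int(round(281.5+(r-180)*.235))].tolist()) for r in range(164,182)])
cr=lambda x,y:(265+x/5-.4,145+y/5-.4)
for a in [(550,285),(722,280),(735,500),(560,503)]: print("rack",t.plane(cr(*a),46))
for n,uv,z in(("blue",(398.7,201.6),180),("yel",(398.2,217.4),156),("red",(399.3,231.6),168)): print(n,t.plane(uv,z))
for n,uv,z in(("blue",(321.7,249.6),180),("yel",(303.6,255.8),156),("red",(284.6,254.2),168)): print(n,"side far top",s.plane(uv,z))
E
```

```text
top yaw 12.252014751821724 y@570 92.90217263250626 res [-0.3 -0.3 -0.1 -0.3 -0.3 -0.4  2.8  0.8 -0.5 -0.3 -0.6 -0.1 -0.4 -0.2
 -0.2 -0.2  0.1  0.1  0.4 -0.2  0.2 -0. ]
side yaw 11.31534983317243 y@570 97.00428050805752 res [-0.7 -0.5 -0.   0.5  0.8  0.4  0.1 -0.3 -0.3  0.2  0.5  0.4 -0.1 -0.3
 -0.6]
[[ 62  68  72  74  84 103 119 126 123 106  89  78  74  74  75]
 [ 77  74  74  75  79  96 124 133 119  96  81  75  74  75  72]
 [ 56  60  69  75  85 110 131 127 104  85  77  74  74  73  74]
 [ 81  67  55  63  99 137 140 114  89  77  73  73  73  73  73]]
[ 63  65  57  64  61  56  56  55 115 196 154  82  58  63  67  65  68  66
  65  61] [189 187 173 168 103  63  63  60] [153 161 162 161 134  79  56  68]
side bumper face row cols [[121, 139, 163], [136, 148, 162], [153, 159, 165], [169, 172, 173], [178, 178, 178], [165, 165, 165], [121, 121, 121], [65, 65, 65], [31, 32, 33], [23, 29, 31], [29, 50, 61], [40, 82, 103], [47, 101, 128], [49, 106, 135], [50, 107, 136], [55, 108, 135], [77, 114, 137], [103, 122, 141], [112, 126, 145], [110, 126, 148], [104, 121, 146], [92, 112, 136]]
top along bar [(164, [180, 179, 179]), (165, [182, 183, 183]), (166, [185, 181, 181]), (167, [147, 156, 166]), (168, [51, 145, 178]), (169, [49, 147, 177]), (170, [53, 145, 177]), (171, [55, 151, 184]), (172, [43, 146, 179]), (173, [34, 56, 71]), (174, [32, 31, 29]), (175, [34, 34, 41]), (176, [91, 92, 93]), (177, [176, 179, 181]), (178, [194, 195, 195]), (179, [189, 190, 194]), (180, [160, 161, 164]), (181, [178, 179, 181])]
rack [ 551.5 -228.5   46. ]
rack [ 551.4 -356.5   46. ]
rack [ 388.3 -355.6   46. ]
rack [ 390.4 -227.7   46. ]
blue [ 523.4 -293.7  180. ]
yel [ 473.1 -293.   156. ]
red [ 422.9 -291.7  168. ]
blue side far top [ 528.7 -276.1  180. ]
yel side far top [ 479.2 -273.2  156. ]
red side far top [ 428.7 -277.1  168. ]
```

```bash
cat >> h.py <<'E'
from scipy.spatial.transform import Rotation as R
def plan(p,yaw):
    """shift (mm, tool axes) and turn (deg) from the present pose to TCP p, tool down, tool x at yaw deg"""
    s=ctrl.state(); R0=R.from_rotvec(s["orientation"])
    R1=R.from_euler("z",yaw,degrees=True)*R.from_euler("x",180,degrees=True)
    print("t",round(s["time"],2),"at",np.round(s["ee_pos"],2),"yaw",round(float(np.degrees(np.arctan2(*R0.as_matrix()[[1,0],0]))),2),"F",np.round(s["wrist_force"],1),"w",round(s["width"],1))
    print("shift",np.round(R0.inv().apply(np.array(p)-s["ee_pos"]),1),"turn",np.round((R0.inv()*R1).as_rotvec(degrees=True),2))
E
python3 -c "
from h import *
plan([523,-293,250],0);plan([523,-293,157],0)"
```

```text
t 0.4 at [ 262.07 -567.34  253.19] yaw 24.79 F [0.2 0.  0.4] w 85.3
shift [ 351.9 -139.6    3.2] turn [-1.000e-02  0.000e+00  2.479e+01]
t 0.4 at [ 262.07 -567.34  253.19] yaw 24.79 F [0.2 0.  0.4] w 85.3
shift [ 351.9 -139.6   96.2] turn [-1.000e-02  0.000e+00  2.479e+01]
```

>>> apply_moves:
  series:
    - [0.03,-0.012,0,0,0,3]
    - [0.07,-0.028,0,0,0,6]
    - [0.11,-0.044,0,0,0,9]
    - [0.15,-0.06,0,0,0,12]
    - [0.19,-0.075,0,0,0,15]
    - [0.23,-0.091,0,0,0,18]
    - [0.27,-0.107,0,0,0,21]
    - [0.305,-0.121,0.001,0,0,24]
    - [0.335,-0.133,0.002,0,0,24.8]
    - [0.352,-0.1396,0.003,0,0,24.8]
    - [0.352,-0.1396,0.003,0,0,24.8]
    - [0.352,-0.1396,0.003,0,0,24.8]
  gripper: 0.0854

```text
time: 1.4
ee_pos: [523.9, -291.8, 250.1]
orientation: [-3.141, -0.005, 0.0]
wrist_force: [-0.5, 0.4, -0.8]
width: 85.6
finger_force: 0.0
```

```bash
python3 - <<'E'
from h import *
plan([523,-293,157],0)
s=Cam("side");t=Cam("top")
a=cv2.resize(s.im[200:320,255:355],None,fx=4,fy=5,interpolation=cv2.INTER_CUBIC)
b=cv2.resize(t.im[180:260,350:450],None,fx=4,fy=4,interpolation=cv2.INTER_CUBIC)
o=np.zeros((600,800,3),np.uint8); o[:600,:400]=a; o[:320,400:]=b; cv2.imwrite("pics/g1.png",o)
E
```

```text
t 1.4 at [ 523.86 -291.81  250.11] yaw 0.16 F [-0.5  0.4 -0.8] w 85.6
shift [-0.8  1.2 93.1] turn [-0.01  0.01  0.16]
```

View pics/g1.png

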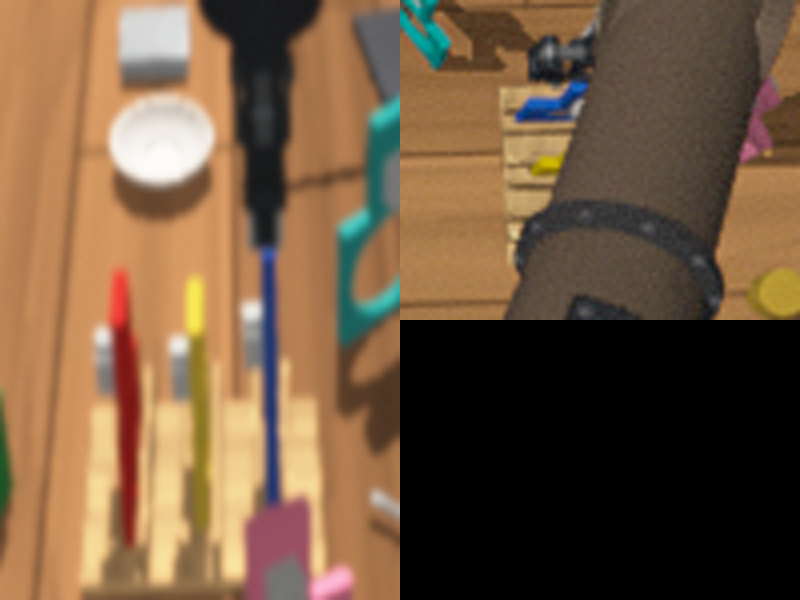

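The picture shows the gripper over the blue head, with the fingers about 3 mm toward the hub side, as intended. I descend and close.

>>> apply_moves:
  series:
    - [-0.001,0.001,0.025,0,0,0]
    - [-0.001,0.001,0.05,0,0,0]
    - [-0.001,0.001,0.07,0,0,0]
    - [-0.001,0.001,0.085,0,0,0]
    - [-0.001,0.001,0.093,0,0,0]
    - [-0.001,0.001,0.093,0,0,0]

```text
time: 2.0
ee_pos: [520.3, -295.0, 155.7]
orientation: [-3.141, 0.004, 0.005]
wrist_force: [-0.4, 1.5, 0.6]
width: 85.2
finger_force: 0.0
```

>>> apply_moves:
  series:
    - [0,0,0,0,0,0]
    - [0,0,0,0,0,0]
    - [0,0,0,0,0,0]
    - [0,0,0,0,0,0]
    - [0,0,0,0,0,0]
    - [0,0,0,0,0,0]
    - [0,0,0,0,0,0]
    - [0,0,0,0,0,0]
  gripper: 0.03

```text
time: 2.67
ee_pos: [522.8, -294.3, 158.3]
orientation: [3.141, 0.0, 0.003]
wrist_force: [-1.0, 0.5, 6.2]
width: 38.9
finger_force: 61.4
```

>>> apply_moves:
  series:
    - [0,0,-0.002,0,0,0]
    - [0,0,-0.008,0,0,0]
    - [0,0,-0.02,0,0,0]
    - [0,0,-0.035,0,0,0]
    - [0,0,-0.055,0,0,0]
    - [0,0,-0.07,0,0,0]
    - [0,0,-0.07,0,0,0]

```text
time: 3.25
ee_pos: [523.4, -294.7, 230.7]
orientation: [3.14, -0.0, 0.007]
wrist_force: [1.6, -0.1, -1.0]
width: 39.2
finger_force: 61.0
```

```bash
python3 - <<'E'
from h import *
c,s_=np.cos(np.radians(12)),np.sin(np.radians(12))
# TCP = origin -8 along x, +19 z ; tip edge hook x=-159 at (523.6,83)
H=np.array([523.6,83])+159*np.array([c,s_]); print(H)
plan([*(H+(-190-8)*np.array([c,s_])),219],12)
E
```

```text
[679.12546852 116.05795884]
t 3.25 at [ 523.45 -294.65  230.65] yaw -0.01 F [ 1.6 -0.1 -1. ] w 39.2
shift [ -38.1 -369.6   10.8] turn [  0.14  -0.23 -12.01]
```

>>> apply_moves:
  series:
    - [-0.001,-0.01,0,0,0,0]
    - [-0.003,-0.03,0,0,0,0]
    - [-0.006,-0.06,0.001,0,0,-1]
    - [-0.009,-0.09,0.002,0,0,-2]
    - [-0.012,-0.12,0.003,0,0,-3]
    - [-0.015,-0.15,0.004,0,0,-4]
    - [-0.018,-0.18,0.005,0,0,-5]
    - [-0.021,-0.21,0.006,0,0,-6]
    - [-0.024,-0.24,0.007,0,0,-7]
    - [-0.027,-0.27,0.008,0,0,-8]
    - [-0.03,-0.3,0.009,0,0,-9.5]
    - [-0.033,-0.33,0.01,0,0,-11]
    - [-0.036,-0.355,0.011,0,0,-12]
    - [-0.038,-0.367,0.011,0,0,-12]
    - [-0.038,-0.37,0.011,0,0,-12]
    - [-0.038,-0.37,0.011,0,0,-12]
    - [-0.038,-0.37,0.011,0,0,-12]

```text
time: 4.67
ee_pos: [483.7, 75.0, 215.6]
orientation: [3.124, 0.327, -0.002]
wrist_force: [0.2, -0.2, -1.9]
width: 39.4
finger_force: 60.8
```

```bash
python3 - <<'E'
from h import *
c,s_=np.cos(np.radians(12)),np.sin(np.radians(12))
H=np.array([679.1,116.1])
plan([*(H+(-190-8)*np.array([c,s_])),211],12)
s=Cam("side");t=Cam("top")
a=cv2.resize(s.im[140:240,270:370],None,fx=4,fy=4,interpolation=cv2.INTER_CUBIC)
b=cv2.resize(t.im[150:250,240:340],None,fx=4,fy=4,interpolation=cv2.INTER_CUBIC)
cv2.imwrite("pics/h1.png",np.hstack([a,b]))
E
```

```text
t 4.67 at [483.7   75.03 215.64] yaw 11.96 F [ 0.2 -0.2 -1.9] w 39.4
shift [1.7 0.4 4.6] turn [ 0.03  0.08 -0.04]
```

View pics/h1.png

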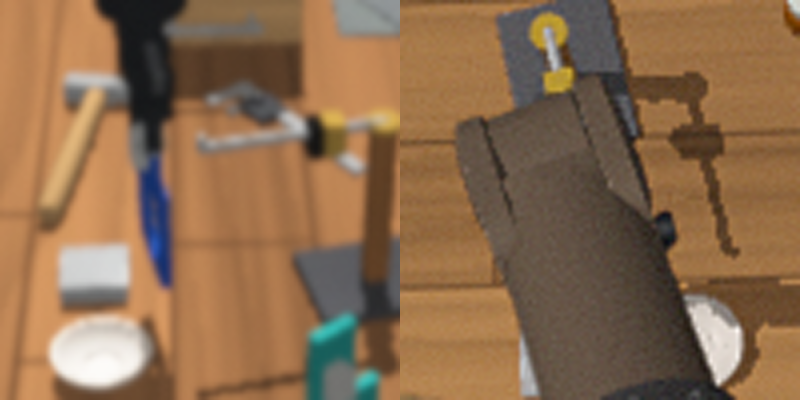

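The side view shows the blue gauge held upright ahead of the tip, and the bar tip at about (321,175). The top view is hidden by the arm. I check the side camera's bias against the held gauge, whose pose is known.

```bash
python3 - <<'E'
from h import *
s=Cam("side"); st=ctrl.state()
M=R.from_rotvec(st["orientation"]).as_matrix(); xh=M[:,0]; yh=-M[:,1]; zh=-M[:,2]
O=st["ee_pos"]+8*xh-20.3*zh
m=cv2.inRange(cv2.cvtColor(s.im,cv2.COLOR_BGR2HSV),(100,110,50),(130,255,255))
n,l,stt,_=cv2.connectedComponentsWithStats(m[140:240,290:330]); print(stt)
for r in range(176,216,2):
    q=np.nonzero(m[r,295:325])[0]; print(r,q[[0,-1]]+295 if len(q) else None,end=' ')
print()
for nm,p in{"foot near rear":(0,-48,-126),"foot near front":(-10,-48,-126),"shoulder near rear":(0,-48,-30),"shoulder nf":(-10,-48,-30),"head top near":(0,-20,42),"foot far front":(-10,48,-126)}.items():
    print(nm,s.proj(O+np.c_[xh,yh,zh]@np.array(p)))
print(s.im[205:216,309:314].tolist())
c,s_=np.cos(np.radians(12)),np.sin(np.radians(12)); H=np.array([679.1,116.1])
for hx in(-154,-130,-100): print("bar",hx,s.proj([*(H+hx*np.array([c,s_])),180]))
E
```

```text
[[   0    0   40  100 3875]
 [  16   40    6   31  125]]
176 None 178 None 180 [308 308] 182 [307 309] 184 [306 309] 186 [306 309] 188 [306 310] 190 [306 311] 192 [306 311] 194 [306 311] 196 [306 311] 198 [307 311] 200 [307 311] 202 [308 311] 204 [309 311] 206 [310 311] 208 [310 311] 210 [311 311] 212 None 214 None 
foot near rear [312.19412701 211.99089978]
foot near front [309.39813884 212.43052034]
shoulder near rear [311.34490975 189.40635665]
shoulder nf [308.4187237  189.83333287]
head top near [308.88070168 166.68848157]
foot far front [304.04934814 196.8843759 ]
[[[108, 61, 54], [107, 49, 26], [108, 51, 32], [100, 65, 74], [81, 89, 126]], [[100, 69, 74], [105, 51, 34], [106, 50, 32], [98, 64, 72], [82, 91, 127]], [[98, 81, 99], [104, 56, 45], [107, 51, 34], [99, 65, 72], [82, 91, 127]], [[98, 92, 119], [103, 61, 57], [107, 52, 35], [99, 64, 70], [83, 90, 124]], [[97, 103, 137], [104, 70, 75], [107, 54, 40], [100, 63, 66], [84, 88, 119]], [[97, 117, 161], [102, 82, 101], [105, 59, 54], [100, 64, 68], [85, 87, 115]], [[96, 128, 180], [101, 100, 134], [104, 80, 99], [97, 78, 96], [83, 91, 123]], [[97, 138, 194], [100, 123, 172], [99, 112, 156], [89, 101, 142], [79, 101, 143]], [[96, 144, 204], [99, 141, 199], [95, 134, 192], [84, 119, 172], [73, 107, 156]], [[96, 148, 209], [97, 148, 210], [94, 143, 204], [82, 125, 182], [73, 111, 162]], [[95, 148, 210], [98, 151, 213], [94, 145, 207], [82, 126, 183], [72, 111, 162]]]
bar -154 [318.87444457 176.72859168]
bar -130 [325.64125721 175.76845539]
bar -100 [334.03501244 174.57752393]
```

>>> apply_moves:
  series:
    - [0.001,0,0.003,0,0,0]
    - [0.002,0,0.0045,0,0,0]
    - [0.004,0,0.0048,0,0,0]
    - [0.01,0,0.0048,0,0,0]
    - [0.016,0,0.0048,0,0,0]
    - [0.022,0,0.0048,0,0,0]
    - [0.026,0,0.0048,0,0,0]
    - [0.03,0,0.0048,0,0,0]
    - [0.034,0,0.0048,0,0,0]
    - [0.038,0,0.0048,0,0,0]
    - [0.042,0,0.0048,0,0,0]
    - [0.042,0,0.0048,0,0,0]

```text
time: 5.82
ee_pos: [526.1, 84.9, 211.5]
orientation: [-3.124, -0.328, -0.001]
wrist_force: [0.4, 0.4, -1.5]
width: 39.2
finger_force: 60.9
```

```bash
cat > p.py <<'E'
from h import *
import sys
hx,z=map(float,sys.argv[1:3]); off=float(sys.argv[3]) if len(sys.argv)>3 else 8
d=np.array([np.cos(np.radians(12)),np.sin(np.radians(12))]); H=np.array([679.1,116.1])
s=ctrl.state(); v=s["ee_pos"][:2]-H; print("gauge hook x %.1f y %.1f"%(v@d+off, -v[0]*d[1]+v[1]*d[0]), "F hook", np.round([s["wrist_force"][:2]@d, -s["wrist_force"][0]*d[1]+s["wrist_force"][1]*d[0], s["wrist_force"][2]],1))
plan([*(H+(hx-off)*d),z],12)
E
python3 p.py -115 211
```

```text
gauge hook x -148.2 y 1.3 F hook [ 0.5  0.3 -1.5]
t 5.82 at [526.07  84.86 211.51] yaw 11.99 F [ 0.4  0.4 -1.5] w 39.2
shift [33.2  1.3  0.5] turn [-0.   -0.03 -0.01]
```

>>> apply_moves:
  series:
    - [0.002,0.001,0.0005,0,0,0]
    - [0.007,0.001,0.0005,0,0,0]
    - [0.012,0.001,0.0005,0,0,0]
    - [0.017,0.001,0.0005,0,0,0]
    - [0.022,0.001,0.0005,0,0,0]
    - [0.027,0.001,0.0005,0,0,0]
    - [0.031,0.001,0.0005,0,0,0]
    - [0.033,0.001,0.0005,0,0,0]
    - [0.033,0.001,0.0005,0,0,0]
    - [0.033,0.001,0.0005,0,0,0]

```text
time: 6.65
ee_pos: [557.7, 90.6, 210.9]
orientation: [3.124, 0.328, -0.0]
wrist_force: [-0.4, -0.4, -1.2]
width: 38.7
finger_force: 60.9
```

```bash
python3 p.py -90 200.3; python3 -c "
from h import *
s=Cam('side');cv2.imwrite('pics/h2.png',cv2.resize(s.im[140:220,290:390],None,fx=7,fy=7,interpolation=cv2.INTER_CUBIC))"
```

```text
gauge hook x -116.1 y 0.3 F hook [-0.5 -0.3 -1.2]
t 6.65 at [557.69  90.57 210.87] yaw 11.99 F [-0.4 -0.4 -1.2] w 38.7
shift [26.1  0.3 10.6] turn [ 0.    0.02 -0.01]
```

View pics/h2.png

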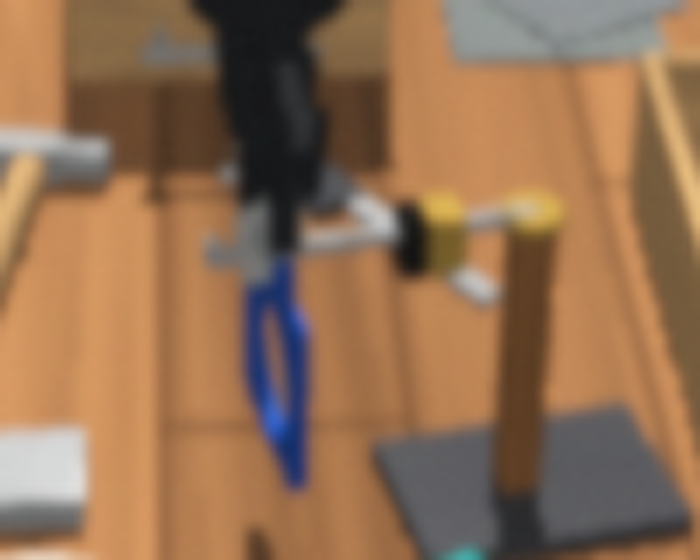

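The gauge is threaded: the bar shows on both sides of the hub, and the upturned tip at about (320,175) is left of the nose. I lower it.

>>> apply_moves:
  series:
    - [0,0,0.002,0,0,0]
    - [0,0,0.004,0,0,0]
    - [0,0,0.006,0,0,0]
    - [0,0,0.008,0,0,0]
    - [0,0,0.009,0,0,0]
    - [0,0,0.0095,0,0,0]
    - [0,0,0.01,0,0,0]
    - [0,0,0.01,0,0,0]

```text
time: 7.37
ee_pos: [557.7, 90.6, 200.9]
orientation: [3.124, 0.328, -0.0]
wrist_force: [-0.4, -0.2, -0.8]
width: 39.3
finger_force: 60.9
```

```bash
python3 p.py -75 200.3
```

```text
gauge hook x -116.0 y 0.3 F hook [-0.4 -0.1 -0.8]
t 7.37 at [557.71  90.56 200.93] yaw 11.99 F [-0.4 -0.2 -0.8] w 39.3
shift [41.   0.2  0.6] turn [ 0.    0.01 -0.01]
```

>>> apply_moves:
  series:
    - [0,0,0.0005,0,0,0]
    - [0,0,0.001,0,0,0]
    - [0,0,0.001,0,0,0]
    - [0,0,0.001,0,0,0]

```text
time: 7.7
ee_pos: [558.1, 90.3, 200.3]
orientation: [3.124, 0.328, 0.001]
wrist_force: [-0.5, -0.8, 2.2]
width: 39.0
finger_force: 61.2
```

>>> apply_moves:
  series:
    - [0.005,0,0,0,0,0]
    - [0.012,0,0,0,0,0]
    - [0.02,0,0,0,0,0]
    - [0.026,0,0,0,0,0]
    - [0.03,0,0,0,0,0]
    - [0.032,0,0,0,0,0]
    - [0.034,0,0,0,0,0]
    - [0.036,0,0,0,0,0]
    - [0.036,0,0,0,0,0]

```text
time: 8.45
ee_pos: [593.8, 97.4, 199.9]
orientation: [3.124, 0.327, 0.0]
wrist_force: [-0.5, -4.2, 1.5]
width: 39.5
finger_force: 61.2
```

```bash
python3 p.py -65 200.3
```

```text
gauge hook x -79.3 y -0.5 F hook [-1.3 -4.   1.5]
t 8.45 at [593.81  97.45 199.86] yaw 11.96 F [-0.5 -4.2  1.5] w 39.5
shift [14.3 -0.5 -0.4] turn [ 0.05  0.   -0.04]
```

>>> apply_moves:
  series:
    - [0,0.0005,0,0,0,0.4]
    - [0,0.001,0,0,0,0.8]
    - [0,0.001,0,0,0,0.8]
    - [0,0.001,0,0,0,0.8]

```text
time: 8.78
ee_pos: [593.6, 97.3, 200.0]
orientation: [-3.126, -0.307, -0.001]
wrist_force: [2.8, -2.7, -0.0]
width: 39.2
finger_force: 61.0
```

```bash
sed -i 's/radians(12)/radians(11.2)/g; s/,z\],12)/,z],11.2)/; s/H=np.array(\[679.1,116.1\])/H=np.array([679.1,112.6])/' p.py; python3 p.py -65 200.3; python3 -c "
from h import *
print(ctrl.state()['ft_torque'])"
```

```text
gauge hook x -78.8 y 1.6 F hook [ 2.3 -3.2 -0. ]
t 8.78 at [593.64  97.34 200.01] yaw 11.2 F [ 2.8 -2.7 -0. ] w 39.2
shift [13.8  1.6 -0.3] turn [-0.01 -0.05 -0.  ]
[-0.50990367 -0.34855827  0.04133959]
```

>>> apply_moves:
  series:
    - [0,0,-0.0005,0,0,0]
    - [0,0,-0.0005,0,0,0]
    - [0,0,-0.0005,0,0,0]

```text
time: 9.03
ee_pos: [593.1, 97.6, 200.5]
orientation: [-3.126, -0.307, -0.0]
wrist_force: [0.9, -0.7, -1.9]
width: 39.1
finger_force: 61.0
```

```bash
python3 p.py -65 200.3; python3 -c "
from h import *
print(ctrl.state()['ft_torque'])"
```

```text
gauge hook x -79.3 y 2.0 F hook [ 0.7 -0.9 -1.9]
t 9.03 at [593.08  97.63 200.5 ] yaw 11.22 F [ 0.9 -0.7 -1.9] w 39.1
shift [14.3  2.   0.2] turn [-0.03 -0.    0.02]
[-0.13801436 -0.05919747  0.01434583]
```

>>> apply_moves:
  series:
    - [0.003,0.0003,0,0,0,0]
    - [0.006,0.0003,0,0,0,0]
    - [0.009,0.0003,0,0,0,0]
    - [0.012,0.0003,0,0,0,0]
    - [0.012,0.0003,0,0,0,0]
    - [0.012,0.0003,0,0,0,0]

```text
time: 9.53
ee_pos: [605.1, 99.2, 200.3]
orientation: [-3.127, -0.306, 0.0]
wrist_force: [0.4, -1.1, -2.1]
width: 39.2
finger_force: 61.0
```

```bash
sed -i 's/112.6/114.3/' p.py; python3 p.py -65 200.3
```

```text
gauge hook x -67.5 y -0.4 F hook [ 0.2 -1.2 -2.1]
t 9.53 at [605.11  99.24 200.34] yaw 11.2 F [ 0.4 -1.1 -2.1] w 39.2
shift [ 2.5 -0.4  0. ] turn [-0.01  0.01 -0.  ]
```

>>> apply_moves:
  series:
    - [0.001,0.0003,0,0,0,0]
    - [0.002,0.0003,0,0,0,0]
    - [0.003,0.0003,0,0,0,0]
    - [0.004,0.0003,0,0,0,0]
    - [0.004,0.0003,0,0,0,0]

```text
time: 9.95
ee_pos: [609.2, 99.7, 200.5]
orientation: [-3.127, -0.306, -0.0]
wrist_force: [-0.1, 0.0, -1.1]
width: 39.0
finger_force: 61.0
```

>>> apply_moves:
  series:
    - [0.001,0,0,0,0,0]
    - [0.002,0,0,0,0,0]
    - [0.003,0,0,0,0,0]
    - [0.003,0,0,0,0,0]

```text
time: 10.28
ee_pos: [612.1, 100.3, 200.5]
orientation: [-3.127, -0.306, -0.0]
wrist_force: [-0.6, 1.1, -0.5]
width: 39.0
finger_force: 61.0
```

```bash
python3 p.py -55 200.3
```

```text
gauge hook x -60.4 y -0.8 F hook [-0.4  1.2 -0.5]
t 10.28 at [612.14 100.26 200.55] yaw 11.19 F [-0.6  1.1 -0.5] w 39.0
shift [ 5.4 -0.8  0.2] turn [-0.   -0.01 -0.01]
```

>>> apply_moves:
  series:
    - [0.001,-0.0004,0,0,0,0]
    - [0.002,-0.0005,0,0,0,0]
    - [0.003,-0.0005,0,0,0,0]
    - [0.003,-0.0005,0,0,0,0]

```text
time: 10.62
ee_pos: [615.0, 101.2, 200.4]
orientation: [3.127, 0.306, 0.0]
wrist_force: [0.2, 1.1, -1.6]
width: 39.5
finger_force: 61.0
```

>>> apply_moves:
  series:
    - [0.001,0,0,0,0,0]
    - [0.002,0,0,0,0,0]
    - [0.003,0,0,0,0,0]
    - [0.003,0,0,0,0,0]

```text
time: 10.95
ee_pos: [617.9, 101.8, 200.5]
orientation: [3.127, 0.306, 0.0]
wrist_force: [-0.3, -0.1, -0.9]
width: 38.9
finger_force: 61.0
```

```bash
python3 p.py -50 200.3
```

```text
gauge hook x -54.4 y -0.3 F hook [-0.3 -0.  -0.9]
t 10.95 at [617.93 101.84 200.49] yaw 11.19 F [-0.3 -0.1 -0.9] w 38.9
shift [ 4.4 -0.3  0.2] turn [ 0.   -0.01 -0.01]
```

>>> apply_moves:
  series:
    - [0.001,0,0,0,0,0]
    - [0.002,0,0,0,0,0]
    - [0.003,0,0,0,0,0]
    - [0.003,0,0,0,0,0]

```text
time: 11.28
ee_pos: [620.2, 102.3, 200.3]
orientation: [3.126, 0.307, -0.002]
wrist_force: [-3.2, 0.7, 0.8]
width: 39.2
finger_force: 61.1
```

```bash
python3 p.py -50 200.3; python3 -c "
from h import *
s=Cam('side');cv2.imwrite('pics/h3.png',cv2.resize(s.im[145:220,315:395],None,fx=8,fy=8,interpolation=cv2.INTER_CUBIC))"
```

```text
gauge hook x -52.1 y -0.3 F hook [-3.   1.3  0.8]
t 11.28 at [620.18 102.34 200.34] yaw 11.2 F [-3.2  0.7  0.8] w 39.2
shift [ 2.1 -0.3  0. ] turn [0.01 0.08 0.  ]
```

View pics/h3.png

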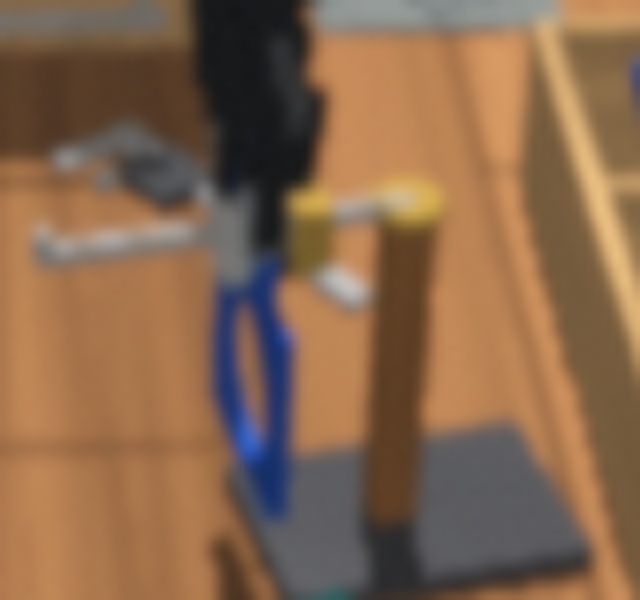

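```bash
python3 - <<'E'
from h import *
s=Cam("side"); t=Cam("top")
d=np.array([np.cos(np.radians(11.2)),np.sin(np.radians(11.2))]); e=np.array([-d[1],d[0]]); H=np.array([679.1,114.3])
for f in(-58,-55,-52):
    print(f,[ (y,z,s.proj([*(H+f*d+y*e),z]).round(1)) for y in(-11,11) for z in(158,192)], "top",[t.proj([*(H+f*d+y*e),192]).round(1) for y in(-11,11)])
E
```

```text
-58 [(-11, 158, array([346.3, 180.1])), (-11, 192, array([346.6, 171.8])), (11, 158, array([344.7, 176.7])), (11, 192, array([344.9, 168.5]))] top [array([283.8, 175.1]), array([277.4, 176.5])]
-55 [(-11, 158, array([347.2, 179.9])), (-11, 192, array([347.4, 171.7])), (11, 158, array([345.5, 176.6])), (11, 192, array([345.7, 168.4]))] top [array([283.6, 174.2]), array([277.3, 175.7])]
-52 [(-11, 158, array([348. , 179.8])), (-11, 192, array([348.3, 171.6])), (11, 158, array([346.3, 176.5])), (11, 192, array([346.5, 168.3]))] top [array([283.4, 173.4]), array([277.1, 174.8])]
```

The image shows blue against the bumper, with the brass collar edge at (351,173). The contact position (-52) matches the expected nested depth (face about -57, plus 5). I press in small steps.

>>> apply_moves:
  series:
    - [0.0005,0,0,0,0,0]
    - [0.001,0,0,0,0,0]
    - [0.0015,0,0,0,0,0]
    - [0.002,0,0,0,0,0]
    - [0.002,0,0,0,0,0]

```text
time: 11.85
ee_pos: [621.5, 102.6, 200.3]
orientation: [3.126, 0.307, -0.004]
wrist_force: [-6.8, -1.5, 2.1]
width: 39.3
finger_force: 61.2
```

```bash
python3 p.py -50 200.3
```

```text
gauge hook x -50.8 y -0.3 F hook [-7.  -0.1  2.1]
t 11.85 at [621.5  102.64 200.28] yaw 11.2 F [-6.8 -1.5  2.1] w 39.3
shift [ 0.8 -0.3 -0. ] turn [0.01 0.14 0.  ]
```

>>> apply_moves:
  series:
    - [0.0005,0,0,0,0,0]
    - [0.001,0,0,0,0,0]
    - [0.001,0,0,0,0,0]
    - [0.001,0,0,0,0,0]
    - [0.001,0,0,0,0,0]

```text
time: 12.27
ee_pos: [622.0, 102.7, 200.2]
orientation: [3.126, 0.307, -0.005]
wrist_force: [-8.6, -1.1, 2.9]
width: 39.3
finger_force: 61.3
```

>>> apply_moves:
  series:
    - [-0.0005,0,0,0,0,0]
    - [-0.001,0,0,0,0,0]
    - [-0.002,0,0,0,0,0]
    - [-0.0025,0,0,0,0,0]
    - [-0.003,0,0,0,0,0]
    - [-0.003,0,0,0,0,0]

```text
time: 12.77
ee_pos: [620.4, 102.4, 200.4]
orientation: [3.127, 0.306, -0.001]
wrist_force: [-4.8, -1.1, -0.2]
width: 39.4
finger_force: 61.2
```

```bash
python3 p.py -52 200.3
```

```text
gauge hook x -51.9 y -0.3 F hook [-4.9 -0.1 -0.2]
t 12.77 at [620.43 102.37 200.39] yaw 11.2 F [-4.8 -1.1 -0.2] w 39.4
shift [-0.1 -0.3  0.1] turn [ 0.    0.03 -0.  ]
```

>>> apply_moves:
  series:
    - [-0.0005,0,0,0,0,0]
    - [-0.001,0,0,0,0,0]
    - [-0.0015,0,0,0,0,0]
    - [-0.0015,0,0,0,0,0]

```text
time: 13.1
ee_pos: [619.5, 102.2, 200.5]
orientation: [-3.127, -0.306, -0.001]
wrist_force: [-0.3, 0.6, -2.1]
width: 38.9
finger_force: 61.0
```

>>> apply_moves:
  series:
    - [0,0,0,0,0,0]
    - [0,0,0,0,0,0]
    - [0,0,0,0,0,0]
    - [0,0,0,0,0,0]
    - [0,0,0,0,0,0]
    - [0,0,0,0,0,0]
  gripper: 0.0854

```text
time: 13.6
ee_pos: [619.4, 102.1, 200.6]
orientation: [-3.127, -0.306, -0.001]
wrist_force: [-0.1, 0.0, 0.2]
width: 85.4
finger_force: 0.0
```

>>> apply_moves:
  series:
    - [0,0,-0.01,0,0,0]
    - [0,0,-0.03,0,0,0]
    - [0,0,-0.055,0,0,0]
    - [0,0,-0.08,0,0,0]
    - [0,0,-0.1,0,0,0]
    - [0,0,-0.1,0,0,0]

```text
time: 14.1
ee_pos: [621.1, 102.7, 306.2]
orientation: [-3.126, -0.306, -0.012]
wrist_force: [1.3, 0.0, 0.1]
width: 85.2
finger_force: 0.0
```

```bash
python3 -c "
from h import *
plan([422.5,-292,230],0)
s=Cam('side');cv2.imwrite('pics/h4.png',cv2.resize(s.im[145:220,300:400],None,fx=7,fy=7,interpolation=cv2.INTER_CUBIC))"
```

```text
t 14.1 at [621.07 102.7  306.22] yaw 11.19 F [1.3 0.  0.1] w 85.2
shift [-272.   348.7   74. ] turn [-0.06 -0.45 11.19]
```

View pics/h4.png

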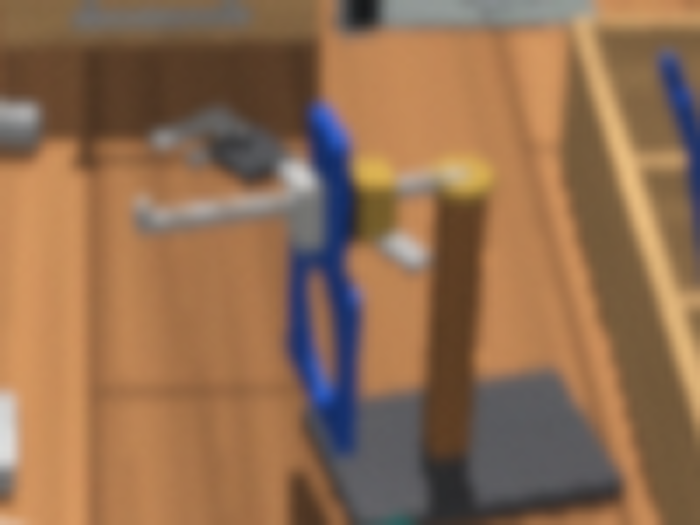

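The blue gauge hangs at about (347,175), nested on the bumper with its socket over the black block. Next is red.

>>> apply_moves:
  series:
    - [-0.008,0.01,0.002,0,0,0]
    - [-0.025,0.032,0.007,0,0,1]
    - [-0.045,0.058,0.012,0,0,2]
    - [-0.067,0.086,0.018,0,0,3]
    - [-0.09,0.115,0.024,0,0,4]
    - [-0.113,0.145,0.03,0,0,5]
    - [-0.136,0.175,0.037,0,0,6]
    - [-0.16,0.205,0.043,0,0,7]
    - [-0.183,0.235,0.049,0,0,8]
    - [-0.206,0.264,0.056,0,0,9]
    - [-0.228,0.292,0.062,0,0,10]
    - [-0.247,0.317,0.067,0,0,11]
    - [-0.262,0.336,0.072,0,0,11.2]
    - [-0.27,0.346,0.074,0,0,11.2]
    - [-0.272,0.349,0.074,0,0,11.2]
    - [-0.272,0.349,0.074,0,0,11.2]
    - [-0.272,0.349,0.074,0,0,11.2]

```text
time: 15.57
ee_pos: [420.0, -292.2, 226.2]
orientation: [-3.141, -0.0, 0.001]
wrist_force: [-0.6, 0.0, -0.4]
width: 85.3
finger_force: 0.0
```

```bash
sed -i 's/radians(11.2)/radians(11)/g; s/,z\],11.2)/,z],11)/; s/114.3/113.7/' p.py; python3 -c "
from h import *
plan([422.5,-292.5,145],0)
s=Cam('side');h=cv2.cvtColor(s.im,cv2.COLOR_BGR2HSV)
m=cv2.inRange(h,(0,170,90),(6,255,255))
for r in range(252,262): print(r,np.nonzero(m[r,275:295])[0][[0,-1]]+275 if m[r,275:295].any() else None, s.im[r,278:292].sum(1).tolist())
p=ctrl.state()['ee_pos']
for dx in(-11,11): print(s.proj(p+np.array([dx,-30,-5])), s.proj(p+np.array([dx,-45,-5])))
"
```

```text
t 15.57 at [ 420.01 -292.2   226.19] yaw 0.02 F [-0.6  0.  -0.4] w 85.3
shift [ 2.5  0.4 81.2] turn [-0.05  0.03  0.02]
252 None [76, 80, 110, 195, 289, 368, 421, 443, 448, 448, 446, 440, 429, 422]
253 None [79, 83, 107, 189, 284, 342, 383, 408, 425, 440, 444, 438, 428, 424]
254 None [81, 81, 101, 179, 272, 308, 315, 336, 386, 429, 442, 437, 427, 425]
255 [285 286] [78, 84, 96, 170, 258, 280, 255, 267, 341, 413, 438, 434, 426, 424]
256 [285 286] [95, 96, 110, 170, 249, 265, 225, 223, 309, 396, 434, 434, 426, 423]
257 [285 286] [180, 178, 189, 226, 267, 253, 213, 211, 288, 381, 426, 432, 426, 421]
258 [284 286] [310, 310, 317, 326, 310, 251, 200, 203, 281, 363, 418, 430, 424, 422]
259 [284 286] [408, 405, 411, 399, 346, 252, 189, 199, 267, 347, 407, 428, 421, 422]
260 [283 286] [442, 446, 444, 424, 349, 244, 185, 195, 250, 329, 402, 426, 423, 421]
261 [283 286] [451, 451, 452, 423, 339, 234, 194, 212, 248, 319, 399, 425, 423, 420]
[274.42972527 251.72252774] [273.98253786 255.96566034]
[283.21199335 251.46028303] [282.87758071 255.69814035]
```

```bash
python3 -c "
from h import *
s=Cam('side')
for n,uv in(('red',(284.5,262)),('yel',(303.5,262)),):
    o,d=s.ray(uv); k=(-313-o[1])/d[1]; print(n,o+d*k)
plan([422.5,-292.5,145],0)
"
```

```text
red [ 430.79933047 -313.          174.92547285]
yel [ 480.14517281 -313.          172.79777802]
t 15.67 at [ 420.7  -291.73  226.46] yaw 0.11 F [-0.2  0.9 -0.6] w 85.5
shift [ 1.8  0.8 81.5] turn [-0.03 -0.01  0.11]
```

>>> apply_moves:
  series:
    - [0.001,0.001,0.02,0,0,0]
    - [0.002,0.001,0.04,0,0,0]
    - [0.003,0.001,0.058,0,0,0]
    - [0.003,0.001,0.072,0,0,0]
    - [0.003,0.001,0.0805,0,0,0]
    - [0.003,0.001,0.0815,0,0,0]
    - [0.003,0.001,0.0815,0,0,0]

```text
time: 16.25
ee_pos: [423.4, -293.5, 145.0]
orientation: [-3.141, -0.001, 0.001]
wrist_force: [0.6, -0.2, 1.1]
width: 85.4
finger_force: 0.0
```

>>> apply_moves:
  series:
    - [0,0,0,0,0,0]
    - [0,0,0,0,0,0]
    - [0,0,0,0,0,0]
    - [0,0,0,0,0,0]
    - [0,0,0,0,0,0]
    - [0,0,0,0,0,0]
    - [0,0,0,0,0,0]
    - [0,0,0,0,0,0]
    - [0,0,0,0,0,0]
  gripper: 0.03

```text
time: 17.0
ee_pos: [423.5, -294.4, 145.7]
orientation: [3.141, -0.001, 0.002]
wrist_force: [0.2, 0.4, 6.7]
width: 38.9
finger_force: 59.7
```

>>> apply_moves:
  series:
    - [0,0,-0.002,0,0,0]
    - [0,0,-0.008,0,0,0]
    - [0,0,-0.02,0,0,0]
    - [0,0,-0.035,0,0,0]
    - [0,0,-0.055,0,0,0]
    - [0,0,-0.07,0,0,0]
    - [0,0,-0.07,0,0,0]
    - [0,0,-0.07,0,0,0]

```text
time: 17.67
ee_pos: [423.4, -294.2, 215.7]
orientation: [3.141, -0.0, 0.002]
wrist_force: [-0.3, 0.4, -1.3]
width: 39.3
finger_force: 60.5
```

```bash
python3 p.py -190 211
```

```text
gauge hook x -320.8 y -351.6 F hook [-0.3  0.5 -1.3]
t 17.67 at [ 423.39 -294.21  215.67] yaw -0.01 F [-0.3  0.4 -1.3] w 39.3
shift [  61.3 -370.1    4.4] turn [  0.05  -0.08 -11.01]
```

>>> apply_moves:
  series:
    - [0.002,-0.01,0,0,0,0]
    - [0.005,-0.03,0,0,0,0]
    - [0.01,-0.06,0,0,0,-1]
    - [0.015,-0.09,0,0,0,-2]
    - [0.02,-0.12,0,0,0,-3]
    - [0.025,-0.15,0,0,0,-4]
    - [0.03,-0.18,0,0,0,-5]
    - [0.035,-0.21,0,0,0,-6]
    - [0.04,-0.24,0.001,0,0,-7]
    - [0.045,-0.27,0.002,0,0,-8]
    - [0.05,-0.3,0.003,0,0,-9]
    - [0.055,-0.33,0.004,0,0,-10]
    - [0.059,-0.355,0.005,0,0,-11]
    - [0.061,-0.367,0.005,0,0,-11]
    - [0.061,-0.37,0.005,0,0,-11]
    - [0.061,-0.37,0.005,0,0,-11]
    - [0.061,-0.37,0.005,0,0,-11]

```text
time: 19.08
ee_pos: [483.4, 75.1, 209.3]
orientation: [3.127, 0.3, -0.003]
wrist_force: [-0.4, -1.1, -0.7]
width: 39.4
finger_force: 60.5
```

```bash
python3 p.py -148 210.4; python3 - <<'E'
from h import *
s=Cam("side"); st=ctrl.state()
M=R.from_rotvec(st["orientation"]).as_matrix(); B=np.c_[M[:,0],-M[:,1],-M[:,2]]
O=st["ee_pos"]+B@np.array([8,0,-19.7])
m=cv2.inRange(cv2.cvtColor(s.im,cv2.COLOR_BGR2HSV),(0,150,60),(7,255,255))
for r in range(180,216,3):
    q=np.nonzero(m[r,295:325])[0]; print(r,q[[0,-1]]+295 if len(q) else None,end=' ')
print()
for nm,p in{"foot near rear":(0,-42,-114),"foot nf":(-10,-42,-114),"shoulder near rear":(0,-42,-30)}.items(): print(nm,s.proj(O+B@np.array(p)))
print(s.im[203:212,308:315].sum(2))
E
```

```text
gauge hook x -191.5 y -0.6 F hook [-0.6 -1.  -0.7]
t 19.08 at [483.4   75.06 209.32] yaw 10.96 F [-0.4 -1.1 -0.7] w 39.4
shift [43.5 -0.6 -1.2] turn [ 0.03  0.1  -0.04]
180 None 183 [307 309] 186 [305 309] 189 [305 310] 192 [306 311] 195 [306 311] 198 [306 311] 201 [307 311] 204 [308 311] 207 [309 311] 210 None 213 None 
foot near rear [311.39844608 209.66310226]
foot nf [308.59355721 210.06896679]
shoulder near rear [310.64727443 189.92792133]
[[221 176 172 224 287 318 347]
 [239 175 171 220 280 316 347]
 [266 184 175 215 277 316 347]
 [295 203 176 213 279 315 346]
 [326 229 184 218 276 317 348]
 [363 269 209 232 282 319 349]
 [395 331 281 284 307 323 351]
 [422 397 380 368 348 334 353]
 [435 440 438 426 379 341 356]]
```

>>> apply_moves:
  series:
    - [0.001,0,0,0,0,0]
    - [0.004,-0.0003,0,0,0,0]
    - [0.01,-0.0004,0,0,0,0]
    - [0.016,-0.0004,0,0,0,0]
    - [0.022,-0.0004,0,0,0,0]
    - [0.026,-0.0004,0,0,0,0]
    - [0.03,-0.0004,0,0,0,0]
    - [0.034,-0.0004,0,0,0,0]
    - [0.038,-0.0004,0,0,0,0]
    - [0.042,-0.0004,0,0,0,0]
    - [0.042,-0.0004,0,0,0,0]

```text
time: 20.05
ee_pos: [526.1, 84.5, 210.0]
orientation: [-3.127, -0.301, -0.001]
wrist_force: [0.0, 0.0, -1.3]
width: 39.4
finger_force: 60.5
```

```bash
python3 p.py -118 210.4
```

```text
gauge hook x -147.8 y 0.6 F hook [ 0.   0.  -1.3]
t 20.05 at [526.06  84.54 209.97] yaw 10.99 F [ 0.   0.  -1.3] w 39.4
shift [29.8  0.6 -0.4] turn [-0.   -0.02 -0.01]
```

>>> apply_moves:
  series:
    - [0.002,0.0003,0,0,0,0]
    - [0.007,0.0005,0,0,0,0]
    - [0.012,0.0005,0,0,0,0]
    - [0.017,0.0005,0,0,0,0]
    - [0.022,0.0005,0,0,0,0]
    - [0.027,0.0005,0,0,0,0]
    - [0.031,0.0005,0,0,0,0]
    - [0.033,0.0005,0,0,0,0]
    - [0.033,0.0005,0,0,0,0]

```text
time: 20.8
ee_pos: [558.2, 90.3, 209.9]
orientation: [-3.127, -0.301, -0.0]
wrist_force: [-0.0, -0.1, -1.6]
width: 39.1
finger_force: 60.5
```

>>> apply_moves:
  series:
    - [0,0,0.002,0,0,0]
    - [0,0,0.004,0,0,0]
    - [0,0,0.006,0,0,0]
    - [0,0,0.008,0,0,0]
    - [0,0,0.009,0,0,0]
    - [0,0,0.0095,0,0,0]
    - [0,0,0.0095,0,0,0]
    - [0,0,0.0095,0,0,0]

```text
time: 21.47
ee_pos: [557.8, 90.1, 200.5]
orientation: [3.127, 0.301, 0.0]
wrist_force: [-0.3, -1.0, -1.2]
width: 39.3
finger_force: 60.5
```

```bash
python3 p.py -85 200
```

```text
gauge hook x -115.6 y 0.0 F hook [-0.5 -1.  -1.2]
t 21.47 at [557.8   90.15 200.53] yaw 10.99 F [-0.3 -1.  -1.2] w 39.3
shift [30.6  0.   0.5] turn [ 0.   -0.   -0.01]
```

>>> apply_moves:
  series:
    - [0,0,0.0005,0,0,0]
    - [0,0,0.001,0,0,0]
    - [0,0,0.001,0,0,0]

```text
time: 21.72
ee_pos: [558.0, 90.0, 199.7]
orientation: [3.127, 0.301, 0.001]
wrist_force: [1.3, 0.4, 0.1]
width: 39.3
finger_force: 60.7
```

>>> apply_moves:
  series:
    - [0.005,0,-0.0003,0,0,0]
    - [0.012,0,-0.0003,0,0,0]
    - [0.02,0,-0.0003,0,0,0]
    - [0.026,0,-0.0003,0,0,0]
    - [0.03,0,-0.0003,0,0,0]
    - [0.032,0,-0.0003,0,0,0]
    - [0.032,0,-0.0003,0,0,0]

```text
time: 22.3
ee_pos: [589.8, 96.6, 199.7]
orientation: [-3.127, -0.301, -0.001]
wrist_force: [0.8, 0.9, -0.7]
width: 39.1
finger_force: 60.7
```

```bash
python3 p.py -71 200
```

```text
gauge hook x -82.9 y 0.3 F hook [ 0.9  0.7 -0.7]
t 22.3 at [589.8   96.65 199.75] yaw 11.01 F [ 0.8  0.9 -0.7] w 39.1
shift [11.9  0.3 -0.2] turn [-0.02 -0.03  0.01]
```

>>> apply_moves:
  series:
    - [0.002,0,0,0,0,0]
    - [0.004,0,0,0,0,0]
    - [0.006,0,0,0,0,0]
    - [0.007,0,0,0,0,0]
    - [0.007,0,0,0,0,0]

```text
time: 22.72
ee_pos: [596.3, 97.8, 199.8]
orientation: [-3.127, -0.301, -0.0]
wrist_force: [-1.2, 1.4, 0.5]
width: 39.3
finger_force: 60.7
```

>>> apply_moves:
  series:
    - [0.001,0,0,0,0,0]
    - [0.002,0,0,0,0,0]
    - [0.003,0,0,0,0,0]
    - [0.003,0,0,0,0,0]

```text
time: 23.05
ee_pos: [599.1, 98.4, 199.9]
orientation: [-3.127, -0.301, -0.0]
wrist_force: [-1.8, 2.4, 1.6]
width: 39.3
finger_force: 60.6
```

```bash
python3 p.py -71 200
```

```text
gauge hook x -73.5 y 0.2 F hook [-1.3  2.7  1.6]
t 23.05 at [599.1   98.4  199.85] yaw 11.0 F [-1.8  2.4  1.6] w 39.3
shift [ 2.5  0.2 -0.1] turn [-0.01 -0.    0.  ]
```

>>> apply_moves:
  series:
    - [0,-0.0005,-0.0003,0,0,0]
    - [0.001,-0.0006,-0.0003,0,0,0]
    - [0.002,-0.0006,-0.0003,0,0,0]
    - [0.003,-0.0006,-0.0003,0,0,0]
    - [0.003,-0.0006,-0.0003,0,0,0]

```text
time: 23.47
ee_pos: [602.2, 99.0, 200.0]
orientation: [3.127, 0.3, 0.0]
wrist_force: [0.9, 0.1, -0.6]
width: 39.3
finger_force: 60.7
```

```bash
python3 p.py -71 200
```

```text
gauge hook x -70.3 y 0.3 F hook [ 0.9 -0.1 -0.6]
t 23.47 at [602.16  99.05 200.03] yaw 10.98 F [ 0.9  0.1 -0.6] w 39.3
shift [-0.7  0.3  0. ] turn [ 0.02 -0.01 -0.02]
```

>>> apply_moves:
  series:
    - [0.0007,0,0,0,0,0]
    - [0.0014,0,0,0,0,0]
    - [0.002,0,0,0,0,0]
    - [0.002,0,0,0,0,0]

```text
time: 23.8
ee_pos: [603.0, 99.3, 199.9]
orientation: [3.127, 0.301, -0.003]
wrist_force: [-4.8, -1.4, 1.6]
width: 39.0
finger_force: 60.8
```

```bash
python3 p.py -71 200
```

```text
gauge hook x -69.5 y 0.4 F hook [-5.  -0.4  1.6]
t 23.8 at [602.98  99.34 199.89] yaw 10.99 F [-4.8 -1.4  1.6] w 39.0
shift [-1.5  0.4 -0.1] turn [ 0.02  0.12 -0.01]
```

>>> apply_moves:
  series:
    - [0.0005,0,0,0,0,0]
    - [0.001,0,0,0,0,0]
    - [0.0015,0,0,0,0,0]
    - [0.002,0,0,0,0,0]
    - [0.002,0,0,0,0,0]

```text
time: 24.22
ee_pos: [603.9, 99.6, 199.8]
orientation: [3.126, 0.301, -0.007]
wrist_force: [-9.4, -1.4, 4.9]
width: 39.0
finger_force: 61.1
```

```bash
python3 p.py -71 200;python3 - <<'E'
from h import *
s=Cam("side"); h=cv2.cvtColor(s.im,cv2.COLOR_BGR2HSV)
b=cv2.inRange(h,(100,110,50),(130,255,255)); r=cv2.inRange(h,(0,150,60),(7,255,255))
for y in range(186,206,3):
    f=lambda m:(np.nonzero(m[y,325:365])[0][[0,-1]]+325).tolist() if m[y,325:365].any() else None
    print(y,"red",f(r),"blue",f(b))
E
```

```text
gauge hook x -68.5 y 0.5 F hook [-9.5  0.4  4.9]
t 24.22 at [603.88  99.56 199.76] yaw 10.99 F [-9.4 -1.4  4.9] w 39.0
shift [-2.5  0.5 -0.2] turn [ 0.02  0.24 -0.01]
186 red [338, 345] blue [348, 350]
189 red [338, 346] blue [349, 350]
192 red [338, 346] blue [349, 350]
195 red [338, 346] blue [349, 350]
198 red [340, 343] blue [349, 350]
201 red [341, 343] blue [346, 350]
204 red [342, 344] blue [347, 350]
```

>>> apply_moves:
  series:
    - [0.0005,0,0,0,0,0]
    - [0.001,0,0,0,0,0]
    - [0.001,0,0,0,0,0]
    - [0.001,0,0,0,0,0]

```text
time: 24.6
ee_pos: [604.3, 99.6, 199.7]
orientation: [3.126, 0.301, -0.008]
wrist_force: [-11.8, -2.6, 6.7]
width: 39.4
finger_force: 61.2
```

>>> apply_moves:
  series:
    - [-0.0005,0,0,0,0,0]
    - [-0.0015,0,0,0,0,0]
    - [-0.0025,0,0,0,0,0]
    - [-0.0035,0,0,0,0,0]
    - [-0.004,0,0,0,0,0]
    - [-0.004,0,0,0,0,0]

```text
time: 25.1
ee_pos: [602.9, 99.3, 200.0]
orientation: [3.127, 0.301, 0.0]
wrist_force: [-1.7, -0.8, -1.9]
width: 39.2
finger_force: 60.6
```

```bash
python3 p.py -71 200
```

```text
gauge hook x -69.6 y 0.4 F hook [-1.9 -0.4 -1.9]
t 25.1 at [602.88  99.32 199.98] yaw 10.98 F [-1.7 -0.8 -1.9] w 39.2
shift [-1.4  0.4 -0. ] turn [ 0.01 -0.   -0.02]
```

>>> apply_moves:
  series:
    - [0,0,0,0,0,0]
    - [0,0,0,0,0,0]
    - [0,0,0,0,0,0]
    - [0,0,0,0,0,0]
    - [0,0,0,0,0,0]
    - [0,0,0,0,0,0]
  gripper: 0.0854

```text
time: 25.6
ee_pos: [603.0, 99.6, 200.2]
orientation: [-3.127, -0.301, -0.001]
wrist_force: [0.1, -0.4, 0.3]
width: 85.5
finger_force: 0.0
```

>>> apply_moves:
  series:
    - [0,0,-0.01,0,0,0]
    - [0,0,-0.03,0,0,0]
    - [0,0,-0.055,0,0,0]
    - [0,0,-0.08,0,0,0]
    - [0,0,-0.1,0,0,0]
    - [0,0,-0.1,0,0,0]
    - [0,0,-0.1,0,0,0]

```text
time: 26.18
ee_pos: [603.5, 99.7, 302.1]
orientation: [-3.127, -0.301, -0.005]
wrist_force: [0.9, 0.2, -1.0]
width: 85.7
finger_force: 0.0
```

```bash
python3 - <<'E'
from h import *
plan([473.5,-293.5,220],0)
s=Cam("side"); h=cv2.cvtColor(s.im,cv2.COLOR_BGR2HSV)
b=cv2.inRange(h,(100,110,50),(130,255,255)); r=cv2.inRange(h,(0,150,60),(7,255,255))
for y in list(range(160,176,3))+list(range(186,206,3)):
    f=lambda m:(np.nonzero(m[y,325:365])[0][[0,-1]]+325).tolist() if m[y,325:365].any() else None
    print(y,"red",f(r),"blue",f(b))
E
```

```text
t 26.18 at [603.49  99.72 302.08] yaw 10.99 F [ 0.9  0.2 -1. ] w 85.7
shift [-202.9  361.2   81.4] turn [-0.02 -0.19 10.99]
160 red [339, 342] blue [345, 345]
163 red [339, 342] blue [345, 347]
166 red [340, 343] blue [346, 348]
169 red [340, 343] blue [346, 348]
172 red [342, 343] blue [347, 349]
175 red [342, 343] blue [347, 349]
186 red [337, 345] blue [347, 349]
189 red [337, 345] blue [348, 350]
192 red [337, 345] blue [349, 350]
195 red [338, 345] blue [349, 350]
198 red [339, 343] blue [349, 349]
201 red [341, 343] blue [346, 350]
204 red [342, 343] blue [347, 350]
```

>>> apply_moves:
  series:
    - [-0.006,0.01,0.002,0,0,0]
    - [-0.02,0.033,0.007,0,0,1]
    - [-0.034,0.06,0.013,0,0,2]
    - [-0.051,0.09,0.02,0,0,3]
    - [-0.068,0.12,0.027,0,0,4]
    - [-0.084,0.15,0.034,0,0,5]
    - [-0.101,0.18,0.04,0,0,6]
    - [-0.118,0.21,0.047,0,0,7]
    - [-0.135,0.24,0.054,0,0,8]
    - [-0.152,0.27,0.061,0,0,9]
    - [-0.168,0.3,0.067,0,0,10]
    - [-0.184,0.328,0.073,0,0,11]
    - [-0.196,0.349,0.079,0,0,11]
    - [-0.202,0.359,0.081,0,0,11]
    - [-0.203,0.361,0.081,0,0,11]
    - [-0.203,0.361,0.081,0,0,11]
    - [-0.203,0.361,0.081,0,0,11]

```text
time: 27.65
ee_pos: [473.1, -291.9, 219.1]
orientation: [-3.141, -0.003, -0.0]
wrist_force: [0.2, -0.2, 0.1]
width: 85.3
finger_force: 0.0
```

```bash
python3 -c "
from h import *
plan([473.5,-294,133],0)"
```

```text
t 27.65 at [ 473.07 -291.89  219.12] yaw 0.1 F [ 0.2 -0.2  0.1] w 85.3
shift [ 0.4  2.2 86.1] turn [-0.06 -0.02  0.1 ]
```

>>> apply_moves:
  series:
    - [0,0.001,0.02,0,0,0]
    - [0,0.0015,0.04,0,0,0]
    - [0,0.0015,0.06,0,0,0]
    - [0,0.0015,0.075,0,0,0]
    - [0,0.0015,0.084,0,0,0]
    - [0,0.0015,0.086,0,0,0]
    - [0,0.0015,0.086,0,0,0]

```text
time: 28.23
ee_pos: [472.9, -294.0, 133.1]
orientation: [-3.141, -0.003, 0.0]
wrist_force: [0.4, -0.2, -0.6]
width: 85.5
finger_force: 0.0
```

>>> apply_moves:
  series:
    - [0,0,0,0,0,0]
    - [0,0,0,0,0,0]
    - [0,0,0,0,0,0]
    - [0,0,0,0,0,0]
    - [0,0,0,0,0,0]
    - [0,0,0,0,0,0]
    - [0,0,0,0,0,0]
    - [0,0,0,0,0,0]
    - [0,0,0,0,0,0]
  gripper: 0.03

```text
time: 28.98
ee_pos: [472.9, -295.3, 133.8]
orientation: [3.141, -0.0, 0.002]
wrist_force: [-0.2, 1.2, 6.7]
width: 39.1
finger_force: 60.9
```

>>> apply_moves:
  series:
    - [0,0,-0.002,0,0,0]
    - [0,0,-0.008,0,0,0]
    - [0,0,-0.02,0,0,0]
    - [0,0,-0.04,0,0,0]
    - [0,0,-0.06,0,0,0]
    - [0,0,-0.076,0,0,0]
    - [0,0,-0.078,0,0,0]
    - [0,0,-0.078,0,0,0]

```text
time: 29.65
ee_pos: [472.7, -295.3, 212.0]
orientation: [3.141, -0.0, 0.003]
wrist_force: [-0.0, 0.1, -2.0]
width: 39.5
finger_force: 60.5
```

```bash
python3 p.py -190 211
```

```text
gauge hook x -272.6 y -362.1 F hook [-0.   0.1 -2. ]
t 29.65 at [ 472.72 -295.34  212.  ] yaw -0.02 F [-0.   0.1 -2. ] w 39.5
shift [  11.9 -371.3    0.7] turn [  0.06  -0.09 -11.02]
```

>>> apply_moves:
  series:
    - [0,-0.01,0,0,0,0]
    - [0.001,-0.03,0,0,0,0]
    - [0.002,-0.06,0,0,0,-1]
    - [0.003,-0.09,0,0,0,-2]
    - [0.004,-0.12,0,0,0,-3]
    - [0.005,-0.15,0,0,0,-4]
    - [0.006,-0.18,0,0,0,-5]
    - [0.007,-0.21,0,0,0,-6]
    - [0.008,-0.24,0,0,0,-7]
    - [0.009,-0.27,0.001,0,0,-8]
    - [0.01,-0.3,0.001,0,0,-9]
    - [0.011,-0.33,0.001,0,0,-10]
    - [0.012,-0.356,0.001,0,0,-11]
    - [0.012,-0.368,0.001,0,0,-11]
    - [0.012,-0.3715,0.001,0,0,-11]
    - [0.012,-0.3715,0.001,0,0,-11]
    - [0.012,-0.3715,0.001,0,0,-11]
    - [0.012,-0.3715,0.001,0,0,-11]

```text
time: 31.15
ee_pos: [484.1, 74.9, 209.6]
orientation: [3.127, 0.298, -0.002]
wrist_force: [0.2, -0.1, -1.1]
width: 39.5
finger_force: 60.5
```

```bash
python3 p.py -148 210.3
```

```text
gauge hook x -190.8 y -0.8 F hook [ 0.1 -0.2 -1.1]
t 31.15 at [484.14  74.95 209.64] yaw 10.88 F [ 0.2 -0.1 -1.1] w 39.5
shift [42.8 -0.9 -0.7] turn [ 0.04  0.06 -0.12]
```

>>> apply_moves:
  series:
    - [0.001,0,0,0,0,0]
    - [0.004,-0.0005,-0.0003,0,0,0]
    - [0.01,-0.0005,-0.0003,0,0,0]
    - [0.016,-0.0005,-0.0003,0,0,0]
    - [0.022,-0.0005,-0.0003,0,0,0]
    - [0.026,-0.0005,-0.0003,0,0,0]
    - [0.03,-0.0005,-0.0003,0,0,0]
    - [0.034,-0.0005,-0.0003,0,0,0]
    - [0.038,-0.0005,-0.0003,0,0,0]
    - [0.042,-0.0005,-0.0003,0,0,0]
    - [0.042,-0.0005,-0.0003,0,0,0]

```text
time: 32.07
ee_pos: [526.3, 84.9, 210.3]
orientation: [3.127, 0.301, 0.001]
wrist_force: [0.6, -0.4, -1.0]
width: 39.0
finger_force: 60.5
```

```bash
python3 p.py -116 210.3
```

```text
gauge hook x -147.5 y 0.9 F hook [ 0.5 -0.5 -1. ]
t 32.07 at [526.32  84.94 210.34] yaw 10.99 F [ 0.6 -0.4 -1. ] w 39.0
shift [31.5  0.9  0.1] turn [ 0.01 -0.02 -0.01]
```

>>> apply_moves:
  series:
    - [0.002,0.0005,0,0,0,0]
    - [0.007,0.0008,0,0,0,0]
    - [0.012,0.0008,0,0,0,0]
    - [0.017,0.0008,0,0,0,0]
    - [0.022,0.0008,0,0,0,0]
    - [0.026,0.0008,0,0,0,0]
    - [0.029,0.0008,0,0,0,0]
    - [0.031,0.0008,0,0,0,0]
    - [0.031,0.0008,0,0,0,0]

```text
time: 32.82
ee_pos: [556.5, 90.1, 210.3]
orientation: [-3.127, -0.301, -0.0]
wrist_force: [0.2, 0.3, -1.3]
width: 39.2
finger_force: 60.5
```

>>> apply_moves:
  series:
    - [0,0,0.002,0,0,0]
    - [0,0,0.004,0,0,0]
    - [0,0,0.006,0,0,0]
    - [0,0,0.008,0,0,0]
    - [0,0,0.0095,0,0,0]
    - [0,0,0.01,0,0,0]
    - [0,0,0.01,0,0,0]
    - [0,0,0.01,0,0,0]

```text
time: 33.48
ee_pos: [556.2, 90.0, 200.4]
orientation: [3.127, 0.301, 0.0]
wrist_force: [0.5, 0.4, -1.2]
width: 39.1
finger_force: 60.5
```

```bash
python3 p.py -95 199.8
```

```text
gauge hook x -117.2 y 0.2 F hook [ 0.6  0.3 -1.2]
t 33.48 at [556.18  90.03 200.43] yaw 10.99 F [ 0.5  0.4 -1.2] w 39.1
shift [22.2  0.2  0.6] turn [ 0.   -0.   -0.01]
```

>>> apply_moves:
  series:
    - [0,0,0.0004,0,0,0]
    - [0,0,0.0007,0,0,0]
    - [0.002,0,0.0006,0,0,0]
    - [0.006,0,0.0006,0,0,0]
    - [0.01,0,0.0005,0,0,0]
    - [0.014,0,0.0005,0,0,0]
    - [0.017,0,0.0005,0,0,0]
    - [0.019,0,0.0005,0,0,0]
    - [0.02,0,0.0005,0,0,0]
    - [0.02,0,0.0005,0,0,0]

```text
time: 34.32
ee_pos: [576.2, 93.8, 199.8]
orientation: [3.127, 0.301, 0.0]
wrist_force: [0.6, -2.3, 0.4]
width: 39.2
finger_force: 60.5
```

```bash
python3 p.py -90 199.8
```

```text
gauge hook x -96.8 y 0.1 F hook [ 0.1 -2.3  0.4]
t 34.32 at [576.16  93.82 199.83] yaw 10.99 F [ 0.6 -2.3  0.4] w 39.2
shift [6.8 0.1 0. ] turn [ 0.01 -0.02 -0.01]
```

>>> apply_moves:
  series:
    - [0.001,0.0004,-0.0002,0,0,0]
    - [0.002,0.0004,-0.0002,0,0,0]
    - [0.003,0.0004,-0.0002,0,0,0]
    - [0.004,0.0004,-0.0002,0,0,0]
    - [0.004,0.0004,-0.0002,0,0,0]

```text
time: 34.73
ee_pos: [580.0, 94.5, 200.1]
orientation: [-3.127, -0.301, -0.0]
wrist_force: [-0.1, 0.2, 0.5]
width: 39.3
finger_force: 60.6
```

>>> apply_moves:
  series:
    - [0.001,0,0,0,0,0]
    - [0.002,0,0,0,0,0]
    - [0.003,0,0,0,0,0]
    - [0.003,0,0,0,0,0]

```text
time: 35.07
ee_pos: [583.0, 94.9, 200.1]
orientation: [-3.127, -0.301, -0.0]
wrist_force: [0.3, -0.3, -0.5]
width: 39.0
finger_force: 60.6
```

```bash
python3 p.py -88 199.8
```

```text
gauge hook x -90.0 y -0.1 F hook [ 0.2 -0.3 -0.5]
t 35.07 at [582.96  94.88 200.09] yaw 10.99 F [ 0.3 -0.3 -0.5] w 39.0
shift [ 2.  -0.1  0.3] turn [-0.   -0.01 -0.01]
```

>>> apply_moves:
  series:
    - [0.001,0,0,0,0,0]
    - [0.002,0,0,0,0,0]
    - [0.0025,0,0,0,0,0]
    - [0.0025,0,0,0,0,0]

```text
time: 35.4
ee_pos: [584.6, 95.2, 199.9]
orientation: [3.127, 0.301, -0.002]
wrist_force: [-2.5, -0.7, -0.1]
width: 38.9
finger_force: 60.5
```

```bash
python3 p.py -88 199.8
```

```text
gauge hook x -88.3 y -0.2 F hook [-2.6 -0.2 -0.1]
t 35.4 at [584.62  95.18 199.88] yaw 11.0 F [-2.5 -0.7 -0.1] w 38.9
shift [ 0.3 -0.2  0.1] turn [ 0.01  0.08 -0.  ]
```

>>> apply_moves:
  series:
    - [0.0005,0,0,0,0,0]
    - [0.001,0,0,0,0,0]
    - [0.0015,0,0,0,0,0]
    - [0.002,0,0,0,0,0]
    - [0.002,0,0,0,0,0]

```text
time: 35.82
ee_pos: [585.5, 95.4, 199.8]
orientation: [3.127, 0.301, -0.006]
wrist_force: [-8.4, -1.2, 3.5]
width: 39.2
finger_force: 60.8
```

```bash
python3 p.py -88 199.8
```

```text
gauge hook x -87.4 y -0.1 F hook [-8.5  0.4  3.5]
t 35.82 at [585.46  95.36 199.76] yaw 11.0 F [-8.4 -1.2  3.5] w 39.2
shift [-0.6 -0.1 -0. ] turn [0.01 0.21 0.  ]
```

>>> apply_moves:
  series:
    - [0.0005,0,0,0,0,0]
    - [0.001,0,0,0,0,0]
    - [0.0015,0,0,0,0,0]
    - [0.0015,0,0,0,0,0]
    - [0.0015,0,0,0,0,0]

```text
time: 36.23
ee_pos: [586.0, 95.5, 199.6]
orientation: [3.126, 0.301, -0.009]
wrist_force: [-12.7, -2.2, 5.1]
width: 39.5
finger_force: 61.0
```

>>> apply_moves:
  series:
    - [-0.0005,0,0,0,0,0]
    - [-0.0015,0,0,0,0,0]
    - [-0.0025,0,0,0,0,0]
    - [-0.0035,0,0,0,0,0]
    - [-0.0042,0,0,0,0,0]
    - [-0.0042,0,0,0,0,0]
    - [-0.0042,0,0,0,0,0]

```text
time: 36.82
ee_pos: [584.8, 95.2, 200.2]
orientation: [-3.127, -0.301, -0.001]
wrist_force: [-1.2, 0.1, -2.0]
width: 39.1
finger_force: 60.5
```

```bash
python3 p.py -88 199.8
```

```text
gauge hook x -88.1 y -0.2 F hook [-1.2  0.4 -2. ]
t 36.82 at [584.78  95.15 200.19] yaw 10.99 F [-1.2  0.1 -2. ] w 39.1
shift [ 0.1 -0.2  0.4] turn [ 0.   -0.03 -0.01]
```

>>> apply_moves:
  series:
    - [0,0,0.0003,0,0,0]
    - [0,0,0.0003,0,0,0]
    - [0,0,0.0003,0,0,0]
    - [0,0,0.0003,0,0,0]
    - [0,0,0.0003,0,0,0]
    - [0,0,0.0003,0,0,0]
  gripper: 0.0854

```text
time: 37.32
ee_pos: [584.6, 95.1, 199.9]
orientation: [3.127, 0.301, 0.0]
wrist_force: [-0.5, 0.7, -0.2]
width: 85.5
finger_force: 0.0
```

>>> apply_moves:
  series:
    - [0,0,-0.01,0,0,0]
    - [0,0,-0.03,0,0,0]
    - [0,0,-0.055,0,0,0]
    - [0,0,-0.08,0,0,0]
    - [-0.02,0,-0.1,0,0,0]
    - [-0.05,0.02,-0.11,0,0,0]
    - [-0.08,0.05,-0.12,0,0,0]
    - [-0.11,0.08,-0.12,0,0,0]
    - [-0.14,0.11,-0.12,0,0,0]
    - [-0.15,0.12,-0.12,0,0,0]
    - [-0.15,0.12,-0.12,0,0,0]
    - [-0.15,0.12,-0.12,0,0,0]
    - [-0.15,0.12,-0.12,0,0,0]
    - [-0.15,0.12,-0.12,0,0,0]
    - [-0.15,0.12,-0.12,0,0,0]
    - [-0.15,0.12,-0.12,0,0,0]

```text
time: 38.65
ee_pos: [460.6, -50.3, 319.6]
orientation: [-3.127, -0.304, 0.0]
wrist_force: [-0.1, 0.6, 0.9]
width: 85.1
finger_force: 0.0
```

```bash
python3 -c "
from h import *
s=Cam('side');t=Cam('top')
a=cv2.resize(s.im[145:220,310:390],None,fx=5,fy=6,interpolation=cv2.INTER_CUBIC)
b=cv2.resize(t.im[145:220,250:330],None,fx=5,fy=6,interpolation=cv2.INTER_CUBIC)
cv2.imwrite('pics/end.png',np.hstack([a,b])); print(ctrl.state()['wrist_force'])"
```

```text
[-0.21305246  0.26202506 -0.17304533]
```

View pics/end.png

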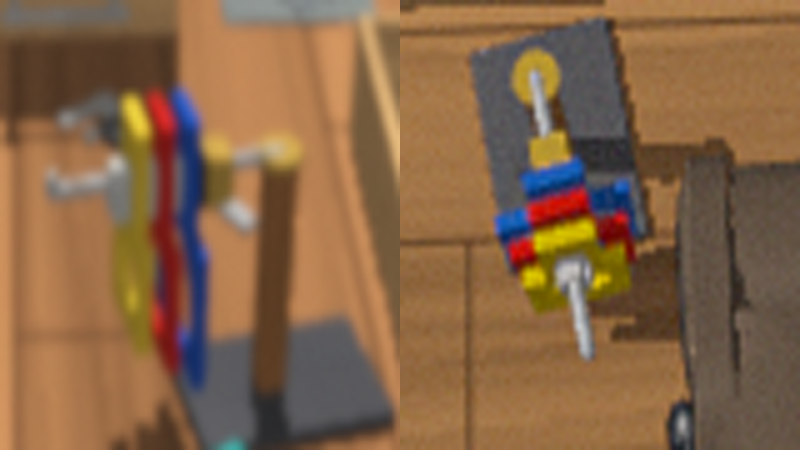

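The final views show blue, red and yellow hanging square and nested in order, side crop x 185/160/135, evenly spaced. The arm is clear, so I hand in.

```bash
python3 -c "
from bench import ctrl
print(ctrl.finish_job())"
```

```text
the job is handed in; nothing more can be done
None
```

The blue, red and yellow gauges hang nested in order on the hook, each pressed home at 9 to 13 N by the wrist readings, and I handed the job in at about 39 s; the hand-in returned no verdict, so success is unconfirmed.

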